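Clamp the specimen tubes on the light table and fire the shutter

TASK

Lay every specimen tube on the light table in a groove of its own in the clamping fixture, cradled and roughly centred along it. Only when all of them lie there, work the ratchet spanner back and forth until the clamp nut is at its stop and the end plate fully home; then pick up the stylus, press the recessed shutter button fully down with its tip for a moment, and put the stylus back upright in its stand. At the end all tubes must still lie in their grooves; leave the dishes, beaker and metal box alone.

Things in the scene. Friction and masses are not known exactly. Their poses are not given: they have to be found in the camera images.
- tube1_center (a point): Centre of a specimen tube (2 to 4 tubes are present, the others are absent): glass barrel 20 mm in diameter with a black square cap at each end (26 by 26 mm, 10 mm long); 110 mm long over all, so 90 mm of bare barrel between the caps. It starts lying on the table on flats of its caps, its axis 13 mm up. Own x axis = the tube's axis. About 60 g.
- tube2_center (a point): Centre of a specimen tube (2 to 4 tubes are present, the others are absent): glass barrel 20 mm in diameter with a black square cap at each end (26 by 26 mm, 10 mm long); 110 mm long over all, so 90 mm of bare barrel between the caps. It starts lying on the table on flats of its caps, its axis 13 mm up. Own x axis = the tube's axis. About 60 g.
- tube3_center (a point): Centre of a specimen tube (2 to 4 tubes are present, the others are absent): glass barrel 20 mm in diameter with a black square cap at each end (26 by 26 mm, 10 mm long); 110 mm long over all, so 90 mm of bare barrel between the caps. It starts lying on the table on flats of its caps, its axis 13 mm up. Own x axis = the tube's axis. About 60 g.
- tube4_center (a point): Centre of a specimen tube (2 to 4 tubes are present, the others are absent): glass barrel 20 mm in diameter with a black square cap at each end (26 by 26 mm, 10 mm long); 110 mm long over all, so 90 mm of bare barrel between the caps. It starts lying on the table on flats of its caps, its axis 13 mm up. Own x axis = the tube's axis. About 60 g.
- groove1 (a point): Groove 1 of the clamping fixture: the point where the centre of a tube cradled in this groove lies, 36 mm above the table. x axis along the groove, y across towards groove 2 (grooves are 66 mm apart), z up. Two 45-degree V notches, 27 mm either side of this point along x, cradle the barrel. See fixture.
- groove2 (a point): Groove 2 of the clamping fixture: the point where the centre of a tube cradled in this groove lies, 36 mm above the table. x axis along the groove, y across towards groove 3 (grooves are 66 mm apart), z up. Two 45-degree V notches, 27 mm either side of this point along x, cradle the barrel. See fixture.
- groove3 (a point): Groove 3 of the clamping fixture: the point where the centre of a tube cradled in this groove lies, 36 mm above the table. x axis along the groove, y across towards groove 4 (grooves are 66 mm apart), z up. Two 45-degree V notches, 27 mm either side of this point along x, cradle the barrel. See fixture.
- groove4 (a point): Groove 4 of the clamping fixture: the point where the centre of a tube cradled in this groove lies, 36 mm above the table. x axis along the groove, y across away from groove 3 (grooves are 66 mm apart), z up. Two 45-degree V notches, 27 mm either side of this point along x, cradle the barrel. See fixture.
- fixture: Aluminium clamping fixture, fixed; axes as the grooves'. Its two notched rails are 12 mm thick, 54 mm apart; the 42 mm between them is open down to the base plate, 10 mm above the table. The rails' tops are level with the groove centres (+1 mm), 16 mm either side of them. Fixed end stop: 58 mm from groove centres towards -x, top 50 mm above the table. Sliding end plate on the +x side.
- nut_axis (a point): Point on the vertical axis of the clamp nut, 100 mm above the table; axes parallel to those of the grooves. The hexagonal nut (25 mm over its corners, top 112 mm above the table) carries a ratchet spanner whose round head (72 mm in diameter) surrounds it.
- nut (a joint): Angle of the clamp nut, rad: starts between 0 and 0.6, grows clockwise seen from above, stops hard at 4.0, where the end plate is fully home. It turns against friction of 0.2 N m and stays where it is left. Every radian slides the end plate 6.25 mm towards the tubes. The nut is turned only by the ratchet spanner.
- wrench (a joint): Angle of the ratchet spanner, rad, growing clockwise seen from above, 0 to 1.0 between two posts that block it. Swung clockwise it takes the nut along (after up to 0.4 of idle travel till the pawl catches); swung back it clicks over 16 teeth (0.39 each) and leaves the nut. It stays where left. With the nut at its stop it can swing no farther clockwise.
- wrench_knob (a point): Middle of the spanner's upright black hand knob (16 mm in diameter, 42 mm tall, its top 140 mm, this point 119 mm above the table), 110 mm from the nut's axis, on the flat steel handle (top 99 mm above the table). At wrench = 0 the direction from nut axis to knob is the angle pi + 0.85 rad in the grooves' x-y plane (x towards y positive); it falls by the wrench angle.
- endplate_top (a point): Middle of the upper edge of the sliding end plate, on its face towards the tubes, 48 mm above the table. Fully home this face is 58 mm from the grooves' centres in x (so it leaves the tubes 6 mm of play between plate and stop); it starts up to 83 mm from them.
- recess (a point): Centre of the mouth of the round recess (15 mm wide) in the flat top of the shutter box, 42 mm above the table (box 70 by 90 mm). The white spring button (12 mm wide) lies at its bottom, its top 5 mm below this mouth.
- shutter (a joint): Travel of the shutter button, m: 0 released, 0.005 fully pressed; it springs back. About 1.2 N starts it and 4.2 N presses it fully.
- stylus_grip (a point): Middle of the cork sleeve of the stylus (sleeve 15 mm in diameter, 55 mm long). The stylus stands upright in its stand, tip down; this point is 92.5 mm above its tip and, in the stand, 100 mm above the table. Own z axis points from tip to sleeve. 30 g.
- stylus_tip (a point): Tip (lower end) of the stylus: steel, 6 mm in diameter for the lowest 15 mm, then a wooden shaft of 9 mm up to the sleeve, which begins 65 mm above the tip. The whole stylus is 120 mm long.
- stand_mouth (a point): Centre of the mouth of the stylus stand: a fixed black block 50 by 50 mm, 44 mm tall, with an upright round hole 12 mm wide (chamfered 3 mm at the top) and 36 mm deep.
- dishes: Bystander: two stacked clear Petri dishes, 91 mm wide, 29 mm tall; origin at the centre of its underside. Leave it where it is.
- beaker: Bystander: small glass beaker, 64 mm wide, 80 mm tall; origin at the centre of its underside. Leave it where it is.
- foil_box: Bystander: aluminium box, 90 by 120 by 60 mm; origin at the centre of its underside. Leave it where it is.
Mind the look-alikes: they are no part of the job. Leave any yellow look-alike of the part that bears tube4_center alone. Leave any red look-alike of the part that bears stand_mouth alone.

How it is judged:
On the way, in this order (a step that is already met when the one before it is completed fails the run):
1. every present tube lies cradled in a groove, let go (((x of tube1_center in the frame of groove1 between -0.0135 and 0.0135 m and y of tube1_center in the frame of groove1 between -0.004 and 0.004 m and z of tube1_center in the frame of groove1 between -0.004 and 0.004 m and angle between the x axis of tube1_center and the x axis of groove1, either way round below 0.07 rad) or (x of tube1_center in the frame of groove2 between -0.0135 and 0.0135 m and y of tube1_center in the frame of groove2 between -0.004 and 0.004 m and z of tube1_center in the frame of groove2 between -0.004 and 0.004 m and angle between the x axis of tube1_center and the x axis of groove2, either way round below 0.07 rad) or (x of tube1_center in the frame of groove3 between -0.0135 and 0.0135 m and y of tube1_center in the frame of groove3 between -0.004 and 0.004 m and z of tube1_center in the frame of groove3 between -0.004 and 0.004 m and angle between the x axis of tube1_center and the x axis of groove3, either way round below 0.07 rad) or (x of tube1_center in the frame of groove4 between -0.0135 and 0.0135 m and y of tube1_center in the frame of groove4 between -0.004 and 0.004 m and z of tube1_center in the frame of groove4 between -0.004 and 0.004 m and angle between the x axis of tube1_center and the x axis of groove4, either way round below 0.07 rad)) and ((x of tube2_center in the frame of groove1 between -0.0135 and 0.0135 m and y of tube2_center in the frame of groove1 between -0.004 and 0.004 m and z of tube2_center in the frame of groove1 between -0.004 and 0.004 m and angle between the x axis of tube2_center and the x axis of groove1, either way round below 0.07 rad) or (x of tube2_center in the frame of groove2 between -0.0135 and 0.0135 m and y of tube2_center in the frame of groove2 between -0.004 and 0.004 m and z of tube2_center in the frame of groove2 between -0.004 and 0.004 m and angle between the x axis of tube2_center and the x axis of groove2, either way round below 0.07 rad) or (x of tube2_center in the frame of groove3 between -0.0135 and 0.0135 m and y of tube2_center in the frame of groove3 between -0.004 and 0.004 m and z of tube2_center in the frame of groove3 between -0.004 and 0.004 m and angle between the x axis of tube2_center and the x axis of groove3, either way round below 0.07 rad) or (x of tube2_center in the frame of groove4 between -0.0135 and 0.0135 m and y of tube2_center in the frame of groove4 between -0.004 and 0.004 m and z of tube2_center in the frame of groove4 between -0.004 and 0.004 m and angle between the x axis of tube2_center and the x axis of groove4, either way round below 0.07 rad)) and ((x of tube3_center in the frame of groove1 between -0.0135 and 0.0135 m and y of tube3_center in the frame of groove1 between -0.004 and 0.004 m and z of tube3_center in the frame of groove1 between -0.004 and 0.004 m and angle between the x axis of tube3_center and the x axis of groove1, either way round below 0.07 rad) or (x of tube3_center in the frame of groove2 between -0.0135 and 0.0135 m and y of tube3_center in the frame of groove2 between -0.004 and 0.004 m and z of tube3_center in the frame of groove2 between -0.004 and 0.004 m and angle between the x axis of tube3_center and the x axis of groove2, either way round below 0.07 rad) or (x of tube3_center in the frame of groove3 between -0.0135 and 0.0135 m and y of tube3_center in the frame of groove3 between -0.004 and 0.004 m and z of tube3_center in the frame of groove3 between -0.004 and 0.004 m and angle between the x axis of tube3_center and the x axis of groove3, either way round below 0.07 rad) or (x of tube3_center in the frame of groove4 between -0.0135 and 0.0135 m and y of tube3_center in the frame of groove4 between -0.004 and 0.004 m and z of tube3_center in the frame of groove4 between -0.004 and 0.004 m and angle between the x axis of tube3_center and the x axis of groove4, either way round below 0.07 rad)) and ((x of tube4_center in the frame of groove1 between -0.0135 and 0.0135 m and y of tube4_center in the frame of groove1 between -0.004 and 0.004 m and z of tube4_center in the frame of groove1 between -0.004 and 0.004 m and angle between the x axis of tube4_center and the x axis of groove1, either way round below 0.07 rad) or (x of tube4_center in the frame of groove2 between -0.0135 and 0.0135 m and y of tube4_center in the frame of groove2 between -0.004 and 0.004 m and z of tube4_center in the frame of groove2 between -0.004 and 0.004 m and angle between the x axis of tube4_center and the x axis of groove2, either way round below 0.07 rad) or (x of tube4_center in the frame of groove3 between -0.0135 and 0.0135 m and y of tube4_center in the frame of groove3 between -0.004 and 0.004 m and z of tube4_center in the frame of groove3 between -0.004 and 0.004 m and angle between the x axis of tube4_center and the x axis of groove3, either way round below 0.07 rad) or (x of tube4_center in the frame of groove4 between -0.0135 and 0.0135 m and y of tube4_center in the frame of groove4 between -0.004 and 0.004 m and z of tube4_center in the frame of groove4 between -0.004 and 0.004 m and angle between the x axis of tube4_center and the x axis of groove4, either way round below 0.07 rad)) and contact force between the fingers and tube1 below 0.1 N and contact force between the fingers and tube2 below 0.1 N and contact force between the fingers and tube3 below 0.1 N and contact force between the fingers and tube4 below 0.1 N), for 0.2 s.
2. the clamp nut is at its stop (value of joint nut above 3.85 rad), for 0.2 s.
3. the button is pressed down with the stylus (value of joint shutter above 0.0038 m and contact force between stylus and shutter above 0.5 N), for 0.1 s.
At the end, for the whole second after the job is handed in: Each present tube at rest in a groove (centre within 8 mm along, 4 mm across and in height, axis within 0.07 rad of the groove); nut beyond 3.85 rad; button released; stylus upright (within 0.12 rad) in the stand's hole, tip at least 31 mm below its mouth (((x of tube1_center in the frame of groove1 between -0.008 and 0.008 m and y of tube1_center in the frame of groove1 between -0.004 and 0.004 m and z of tube1_center in the frame of groove1 between -0.004 and 0.004 m and angle between the x axis of tube1_center and the x axis of groove1, either way round below 0.07 rad) or (x of tube1_center in the frame of groove2 between -0.008 and 0.008 m and y of tube1_center in the frame of groove2 between -0.004 and 0.004 m and z of tube1_center in the frame of groove2 between -0.004 and 0.004 m and angle between the x axis of tube1_center and the x axis of groove2, either way round below 0.07 rad) or (x of tube1_center in the frame of groove3 between -0.008 and 0.008 m and y of tube1_center in the frame of groove3 between -0.004 and 0.004 m and z of tube1_center in the frame of groove3 between -0.004 and 0.004 m and angle between the x axis of tube1_center and the x axis of groove3, either way round below 0.07 rad) or (x of tube1_center in the frame of groove4 between -0.008 and 0.008 m and y of tube1_center in the frame of groove4 between -0.004 and 0.004 m and z of tube1_center in the frame of groove4 between -0.004 and 0.004 m and angle between the x axis of tube1_center and the x axis of groove4, either way round below 0.07 rad)) and ((x of tube2_center in the frame of groove1 between -0.008 and 0.008 m and y of tube2_center in the frame of groove1 between -0.004 and 0.004 m and z of tube2_center in the frame of groove1 between -0.004 and 0.004 m and angle between the x axis of tube2_center and the x axis of groove1, either way round below 0.07 rad) or (x of tube2_center in the frame of groove2 between -0.008 and 0.008 m and y of tube2_center in the frame of groove2 between -0.004 and 0.004 m and z of tube2_center in the frame of groove2 between -0.004 and 0.004 m and angle between the x axis of tube2_center and the x axis of groove2, either way round below 0.07 rad) or (x of tube2_center in the frame of groove3 between -0.008 and 0.008 m and y of tube2_center in the frame of groove3 between -0.004 and 0.004 m and z of tube2_center in the frame of groove3 between -0.004 and 0.004 m and angle between the x axis of tube2_center and the x axis of groove3, either way round below 0.07 rad) or (x of tube2_center in the frame of groove4 between -0.008 and 0.008 m and y of tube2_center in the frame of groove4 between -0.004 and 0.004 m and z of tube2_center in the frame of groove4 between -0.004 and 0.004 m and angle between the x axis of tube2_center and the x axis of groove4, either way round below 0.07 rad)) and ((x of tube3_center in the frame of groove1 between -0.008 and 0.008 m and y of tube3_center in the frame of groove1 between -0.004 and 0.004 m and z of tube3_center in the frame of groove1 between -0.004 and 0.004 m and angle between the x axis of tube3_center and the x axis of groove1, either way round below 0.07 rad) or (x of tube3_center in the frame of groove2 between -0.008 and 0.008 m and y of tube3_center in the frame of groove2 between -0.004 and 0.004 m and z of tube3_center in the frame of groove2 between -0.004 and 0.004 m and angle between the x axis of tube3_center and the x axis of groove2, either way round below 0.07 rad) or (x of tube3_center in the frame of groove3 between -0.008 and 0.008 m and y of tube3_center in the frame of groove3 between -0.004 and 0.004 m and z of tube3_center in the frame of groove3 between -0.004 and 0.004 m and angle between the x axis of tube3_center and the x axis of groove3, either way round below 0.07 rad) or (x of tube3_center in the frame of groove4 between -0.008 and 0.008 m and y of tube3_center in the frame of groove4 between -0.004 and 0.004 m and z of tube3_center in the frame of groove4 between -0.004 and 0.004 m and angle between the x axis of tube3_center and the x axis of groove4, either way round below 0.07 rad)) and ((x of tube4_center in the frame of groove1 between -0.008 and 0.008 m and y of tube4_center in the frame of groove1 between -0.004 and 0.004 m and z of tube4_center in the frame of groove1 between -0.004 and 0.004 m and angle between the x axis of tube4_center and the x axis of groove1, either way round below 0.07 rad) or (x of tube4_center in the frame of groove2 between -0.008 and 0.008 m and y of tube4_center in the frame of groove2 between -0.004 and 0.004 m and z of tube4_center in the frame of groove2 between -0.004 and 0.004 m and angle between the x axis of tube4_center and the x axis of groove2, either way round below 0.07 rad) or (x of tube4_center in the frame of groove3 between -0.008 and 0.008 m and y of tube4_center in the frame of groove3 between -0.004 and 0.004 m and z of tube4_center in the frame of groove3 between -0.004 and 0.004 m and angle between the x axis of tube4_center and the x axis of groove3, either way round below 0.07 rad) or (x of tube4_center in the frame of groove4 between -0.008 and 0.008 m and y of tube4_center in the frame of groove4 between -0.004 and 0.004 m and z of tube4_center in the frame of groove4 between -0.004 and 0.004 m and angle between the x axis of tube4_center and the x axis of groove4, either way round below 0.07 rad)) and linear speed of each of tube1, tube2, tube3, tube4 below 0.02 m/s and value of joint nut above 3.85 rad and value of joint shutter below 0.001 m and horizontal distance between stylus_tip and stand_mouth below 0.006 m and z of stylus_tip in the frame of stand_mouth below -0.031 m and angle between stylus_tip's own z axis and vertical below 0.12 rad); the robot touches nothing.
It fails at once if the dishes is moved more than 3 cm (distance of dishes from where it was at the start of the episode above 0.03 m).
It fails at once if the beaker is moved more than 3 cm (distance of beaker from where it was at the start of the episode above 0.03 m).
It fails at once if the foil_box is moved more than 3 cm (distance of foil_box from where it was at the start of the episode above 0.03 m).
Of tube1, tube2, tube3, tube4 only 2 to 4 are there at a start; the rules pass over those that are not, and their reading is None.
At some moment in a run one of tube1, tube2, tube3, tube4 may be knocked a few centimetres aside while the robot is not near it.
It also fails if it takes over 210 s, if anything falls off the work surface, if the arm or the gripper's body presses on something with over 40 N, if the wrist force passes 120 N, or if a joint passes its speed limit or range.

ROBOT

A 6-joint arm with a two-finger parallel gripper is mounted at the origin on the work surface. World frame = base frame: x ahead of the robot, y to its left, z up, the work surface at z = 0. Lengths are in m, angles in rad, forces in N, time in s.
With the tool pointing down it reaches from about 0.4 to 0.825 m from the base axis. Payload 7 kg.
Tool frame: the origin (TCP) lies at the very end of the fingers, on their centre line; the grasp point (between the pads) lies 19 mm behind it; z points along the fingers, y is the line along which they close (so a half turn about z gives the same grasp; the last joint's range is limited). The gripper opens to 85 mm and grips with 20 to 120 N. Pads are 22 mm wide; open, the fingers measure 114 mm over their backs; the gripper's body (76 mm by 85 mm) begins 54 mm behind the grasp point. The pads swing forward as they close: fully open they stand 13 mm farther back than shut.
Start: joints at [-1.01, 0.359, 0.012, 0, -1.224, -0.288], TCP at [0.182, -0.65, 0.193] pointing down, gripper open.
Joint ranges: [-3.07, 3.07], [-1.43, 2.12], [-1.02, 1.25], [-3.03, 1.67], [-3.05, -0], [-3.03, 3.03]. Speed limits (rad/s): [2.39, 2.39, 3.01, 3.14, 3.14, 3.14].

INTERFACE

Orientations are given as a unit quaternion [x, y, z, w].
In Python, from workcell import bot, optics gives the robot as it stands.
- The arm moves only by the tool drive_tool, never from a script. Its argument "rows" is one flat list of numbers, 7 for each row, row after row: the opening, from -1 (shut) to 1 (fully open), then the shift along the tool's x, y, z normalised to -1 to 1, where 1 is 500 mm, then the turn, a rotation vector about the tool's x, y, z normalised to -1 to 1, where 1 is 120 degrees. In form: [gripper, x, y, z, rx, ry, rz, gripper, x, y, z, rx, ry, rz, ...]. A call has 1 to 20 rows; each row is the pose to reach, as a shift and turn from the pose commanded when the call began, along the tool's axes at that moment; what a row does not reach only later rows make up. A row lasts 1/8 s, in which the tool goes at most 62.5 mm and 10.7 degrees, less where a joint would pass 70% of its speed; a pose out of reach is approached as far as the arm can. A call with a number of a shift or a turn outside -1 to 1 is refused whole. A call with a gripper value outside its range is refused whole. The fingers move at their own pace and stop on an object; the grip force is fixed at half the most. Time passes only in rows, so rows that repeat a pose let the fingers close. It gives the time, the measured TCP pose, the force, the opening and the grip force at its end, in the units of the state.
- bot.get_state(): the state, without advancing time (a new reading comes with each control period).
- optics.camera(name): name is "side" or "top" or "wrist"; returns a dict with "image" (400x640x3 uint8, blue, green, red), "mtx" (3x3 intrinsics, pixels), "position" and "attitude" of the camera in the world. Camera axes: x right, y down, z forward; pixel columns grow to the right and rows downward; lengths in m; the calibration is good to about 2 mm. A picture is of the moment at which its call begins. There is no depth.
- bot.close_job(): hands the job in; it is judged then, once.
Trained networks look in the newest picture that a camera, given by its name, has taken for a name from the list of things; names that differ only in an ending like _2 or _b are one class to them, and where a whole thing is asked for, a point or a joint stands for the part that bears it (a point fixed in the world has none). Each returns a list of dicts, best first, with "score" (0 to 1); they miss things now and then, are a little off and sometimes report something else, mostly with a low value. They report only what shows in the picture. A call takes as long as a camera call. They do not tell look-alikes from the thing itself.
- optics.cut_out(camera, thing): "mask" (400x640 bool, what is visible of it) and "centre" ([column, row] in pixels, amid what is visible of it).
- optics.spot_point(camera, thing): "centre" ([column, row] in pixels: a listed point, or the origin of a listed thing).
The state is a dict: "t": time; "qpos": joint angles; "qd": joint speeds; "tau": joint torques, N m; "tool_pos": TCP position; "orientation": TCP orientation; "force": force on the tool from outside, world axes, zero at the start; "ft_torque": the same for the moment, N m; "grip_width": finger opening in m; "finger_force": force on a finger pad.
Only numpy, scipy, OpenCV 4.12 (cv2) and the standard library are available. Lean on these libraries where they do the work, as an engineer would, in place of code of your own. Each camera call takes 0.05 s, during which the arm holds its last target. There are 200 camera calls.

## Working session

There is one attempt and no reset: what is moved stays moved. The work goes in short steps, Python scripts to look and compute and a tool call to move; the robot and the scene stay as the last step left them, time stands still between calls to the robot, and variables do not carry over. Pictures are saved under pics/ and viewed, at most 14 in all, crops included, and the job is handed in when it is done.

Besides the shell and the picture viewer there is one more tool, called as name(argument=value, ...) on one line, values as JSON. drive_tool: Moves the arm, as the interface text tells. Its arguments: {"type":"object","properties":{"rows":{"type":"array","items":{"type":"number"}}},"required":["rows"]}

```bash
ls; mkdir -p pics; cat > h.py <<'E'
import numpy as np, cv2
from scipy.spatial.transform import Rotation as R
from workcell import bot, optics
def cam(n,save=None):
    c=optics.camera(n)
    if save: cv2.imwrite('pics/'+save,c['image'])
    return c
def ray(c,p):
    d=np.linalg.inv(c['mtx'])@[p[0],p[1],1.]
    return np.array(c['position']),R.from_quat(c['attitude']).as_matrix()@d if np.size(c['attitude'])==4 else np.array(c['attitude'])@d
def at(c,p,z):
    o,d=ray(c,p); return o+d*(z-o[2])/d[2]
def proj(c,X):
    A=R.from_quat(c['attitude']).as_matrix() if np.size(c['attitude'])==4 else np.array(c['attitude'])
    v=c['mtx']@(A.T@(np.array(X)-c['position'])); return v[:2]/v[2]
E
python3 - <<'E'
from h import *
s=bot.get_state(); print({k:np.round(v,3) for k,v in s.items()})
for n in ['top','side']:
    c=cam(n,n+'1.png'); print(n,c['position'],c['attitude'],c['mtx'].tolist() if hasattr(c['mtx'],'tolist') else c['mtx'])
    hs={'tube1_center':.013,'groove1':.036,'groove2':.036,'groove3':.036,'groove4':.036,'nut_axis':.1,'wrench_knob':.119,'endplate_top':.048,'recess':.042,'stylus_grip':.1,'stand_mouth':.044,'dishes':0,'beaker':0,'foil_box':0}
    for t,z in hs.items():
        for r in optics.spot_point(n,t)[:6]:
            print(t,round(r['score'],2),np.round(r['centre'],1),np.round(at(c,r['centre'],z),3))
E
```

```text
pics
{'t': np.float64(0.0), 'qpos': array([-1.01 ,  0.359,  0.011, -0.   , -1.224, -0.288]), 'qd': array([-0.001, -0.002,  0.001, -0.003, -0.001,  0.   ]), 'tau': array([ 0.0000e+00, -5.8332e+01,  2.9342e+01,  6.9370e+00, -6.0000e-03,
        0.0000e+00]), 'tool_pos': array([ 0.182, -0.65 ,  0.192]), 'orientation': array([-0.136,  0.991,  0.001, -0.   ]), 'force': array([ 0.434,  0.022, -0.634]), 'ft_torque': array([ 0.049, -0.009,  0.031]), 'finger_force': np.float64(0.0), 'grip_width': np.float64(0.085)}
top [0.52416504 0.03883748 1.44007986] [ 0.71522584 -0.69852942  0.02096748 -0.00830678] [[519.9330687152028, 0.0, 314.65266534446573], [0.0, 519.9330687152028, 202.7843541794785], [0.0, 0.0, 1.0]]
tube1_center 0.72 [237.8 194.3] [0.602 0.225 0.013]
tube1_center 0.2 [412.7 176.1] [ 0.664 -0.255  0.013]
groove1 0.89 [365.3 196. ] [ 0.604 -0.122  0.036]
groove1 0.8 [338.9 197.5] [ 0.599 -0.051  0.036]
groove1 0.78 [313.5 197.5] [0.597 0.018 0.036]
groove1 0.77 [289.  195.7] [0.6   0.084 0.036]
groove2 0.89 [365.3 196. ] [ 0.604 -0.122  0.036]
groove2 0.8 [338.9 197.5] [ 0.599 -0.051 
[... 2363 characters left out ...]
 279.7] [ 0.575 -0.303  0.119]
endplate_top 0.72 [363.2 213. ] [ 0.68  -0.017  0.048]
endplate_top 0.59 [347.6 238.9] [ 0.584 -0.063  0.048]
endplate_top 0.28 [305.7 279.7] [ 0.439 -0.098  0.048]
recess 0.89 [264.5 241.3] [0.445 0.054 0.042]
stylus_grip 0.6 [304.6 257.1] [ 0.442 -0.093  0.1  ]
stand_mouth 0.68 [306.7 280.2] [ 0.442 -0.098  0.044]
stand_mouth 0.64 [303.5 334.9] [ 0.363 -0.189  0.044]
stand_mouth 0.27 [347.2 237.6] [ 0.59  -0.056  0.044]
dishes 0.98 [389.3 362.9] [ 0.457 -0.297  0.   ]
dishes 0.41 [310.5 292.2] [ 0.453 -0.094  0.   ]
beaker 0.68 [364.6 195. ] [0.797 0.086 0.   ]
beaker 0.18 [305.4 254.7] [ 0.514 -0.001  0.   ]
foil_box 0.78 [397.1 216.7] [ 0.785 -0.041  0.   ]
```

```bash
python3 - <<'E'
import cv2
a=cv2.imread('pics/top1.png')[80:320,160:480]; cv2.imwrite('pics/t1c.png',cv2.resize(a,(800,600),interpolation=cv2.INTER_CUBIC))
E
```

```text
(no output)
```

View pics/t1c.png

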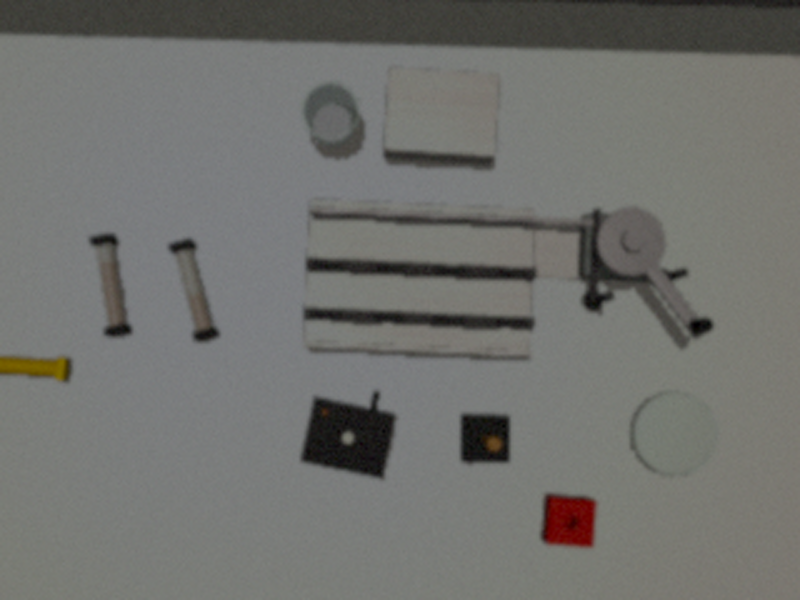

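View pics/side1.png

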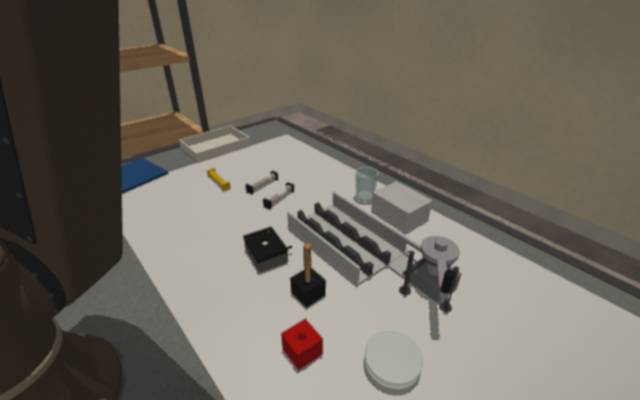

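The top crop shows two glass tubes at crop (111,285) and (194,290), and a yellow look-alike at (30,367). The fixture is in the middle, with the nut and spanner at (631,243) and the knob at (700,327). The shutter box is at (347,437). The black stand holding the stylus is at (487,440), and the red look-alike stand is at (570,520). The side view agrees with this. I still need to check the rest of the frame for more tubes.

```bash
cat >> h.py <<'E'
def axes(c,m,z):
    pts=np.argwhere(m)[:,::-1]; P=np.array([at(c,p,z)[:2] for p in pts])
    r=cv2.minAreaRect((P*1000).astype(np.float32)); u=np.linalg.eigh(np.cov(P.T))[1][:,1]
    u=u*np.sign(u[0]); t=P@u; v=P@[-u[1],u[0]]
    mid=(t.max()+t.min())/2*u+(v.max()+v.min())/2*np.array([-u[1],u[0]])
    return np.round(mid,4),round(float(np.arctan2(u[1],u[0])),3),np.round(np.ptp(t),3),np.round(np.ptp(v),3)
def plan(pos,yaw,n=0):
    """yaw=world angle of tool -x axis (tool pointing down). prints row numbers to reach pose"""
    s=bot.get_state(); T=R.from_quat(s['orientation'])
    x=np.array([-np.cos(yaw),-np.sin(yaw),0]); z=np.array([0,0,-1.]); G=R.from_matrix(np.c_[x,np.cross(z,x),z])
    d=T.inv().apply(np.array(pos)-s['tool_pos'])/.5; rv=(T.inv()*G).as_rotvec()/np.deg2rad(120)
    n=max(np.linalg.norm(d)*.5/.0625,np.linalg.norm(rv)*120/10.7)
    print('row',np.round(d,4).tolist(),np.round(rv,4).tolist(),'rows>=%.1f'%n, 't',round(s['t'],2))
E
python3 - <<'E'
from h import *
a=cv2.imread('pics/top1.png'); 
c=cam('top')
for t,z in [('tube1_center',.02),('endplate_top',.048),('fixture',.03)]:
    for r in optics.cut_out('top',t)[:5]: print(t,round(r['score'],2),np.round(r['centre']),axes(c,r['mask'],z),r['mask'].sum())
# tube by hand
for A,B in [((201.6,176),(207.2,212.4)),((232.8,178),(242,213.6))]:
    P=at(c,A,.02);Q=at(c,B,.02); print((P+Q)/2,np.linalg.norm(P-Q),np.arctan2(*(P-Q)[1::-1]))
# fixture front edge and right/back
f=lambda x,y:at(c,(160+x/2.5,80+y/2.5),.04)
for A,B in [((308,266),(533,273)),((306,314),(532,322))]:
    P=f(*A);Q=f(*B);print('rail',P,Q,np.linalg.norm(P-Q),np.arctan2(*(P-Q)[:2])*-1)
plan([.59,-.02,.36],0)
E
```

```text
tube1_center 0.62 [239. 192.] (array([0.5997, 0.2266]), 0.293, np.float64(0.111), np.float64(0.026)) 323
endplate_top 0.66 [337. 171.] (array([ 0.6679, -0.0592]), 1.425, np.float64(0.314), np.float64(0.086)) 410
fixture 0.68 [344. 187.] (array([ 0.6252, -0.1112]), -1.484, np.float64(0.444), np.float64(0.186)) 7068
[0.59956107 0.3150776  0.02      ] 0.1006262244082141 0.18361802592546447
[0.59736495 0.22527711 0.02      ] 0.10055199541721502 0.2809558149267781
rail [0.62462839 0.10025202 0.04      ] [ 0.62301871 -0.14300603  0.04      ] 0.24326337714201188 -0.006617078476692833
rail [0.5727975  0.10107035 0.04      ] [ 0.569982   -0.14290969  0.04      ] 0.24399628973797094 -0.011539363230499181
row [-1.1256, 0.9935, -0.3342] [0.0, -0.0, 0.1302] rows>=12.3 t 1.7
```

View pics/top1.png

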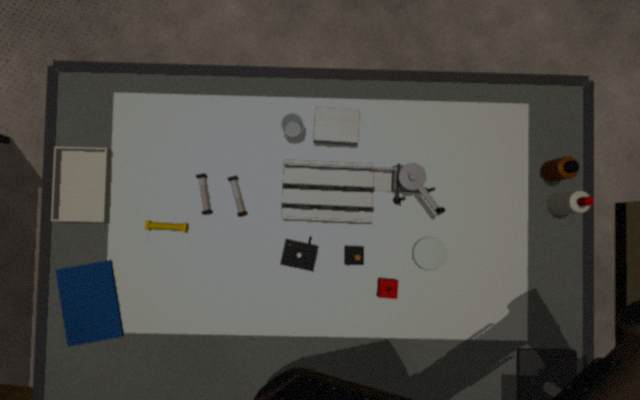

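The full top view shows only two glass tubes, at (204,194) and (238,196), and the yellow one at (166,227). The bins and bottles at the edges don't matter. Now I'll move above the fixture.

drive_tool(rows=[1,-0.1,0.09,-0.3,0,0,0.01,1,-0.5,0.45,-0.34,0,0,0.06,1,-1,0.88,-0.34,0,0,0.13,1,-1,0.88,-0.34,0,0,0.13,1,-1,0.88,-0.34,0,0,0.13,1,-1,0.88,-0.34,0,0,0.13,1,-1,0.88,-0.34,0,0,0.13,1,-1,0.88,-0.34,0,0,0.13,1,-1,0.88,-0.34,0,0,0.13,1,-1,0.88,-0.34,0,0,0.13,1,-1,0.88,-0.34,0,0,0.13,1,-1,0.88,-0.34,0,0,0.13,1,-1,0.88,-0.34,0,0,0.13,1,-1,0.88,-0.34,0,0,0.13,1,-1,0.88,-0.34,0,0,0.13])

```text
t: 3.58
tool_pos: [0.5442, -0.0926, 0.363]
orientation: [0.0, 1.0, -0.0, 0.0]
force: [-0.1, 0.0, -0.6]
grip_width: 0.0851
finger_force: 0.0
```

```bash
python3 - <<'E'
from h import *
s=bot.get_state(); print(s['tool_pos'],s['orientation'],s['qpos'],s['qd'])
c=cam('wrist','w1.png'); print(c['position'],c['attitude'],c['mtx'][0])
hs={'tube1_center':.013,'groove1':.036,'nut_axis':.1,'wrench_knob':.119,'endplate_top':.048,'recess':.042,'stylus_grip':.1,'stand_mouth':.044}
for t,z in hs.items():
    for r in optics.spot_point('wrist',t)[:5]:
        print(t,round(r['score'],2),np.round(r['centre'],1),np.round(at(c,r['centre'],z),4))
plan([.59,-.02,.36],0)
E
```

```text
[ 0.54419677 -0.09262286  0.36302433] [ 4.26370773e-04  9.99999907e-01 -1.33837132e-05  6.08900560e-05] [ 1.86303057e-01  9.08113416e-02  4.07340042e-02  4.89718040e-05
 -1.52060430e+00 -1.75795458e+00] [-1.45142974e-03 -1.68775570e-03  1.44656370e-03 -6.04561697e-04
 -9.94796070e-05 -2.30228775e-03]
[ 0.46402122 -0.09280404  0.54394975] [0.69858186 0.69762443 0.11228456 0.11267528] [330.01549771   0.         318.1539933 ]
tube1_center 0.7 [513.1 177.6] [0.6056 0.2307 0.013 ]
groove1 0.85 [426.8 177.6] [0.5993 0.0795 0.036 ]
groove1 0.69 [340.2 178.2] [ 0.6001 -0.0581  0.036 ]
groove1 0.67 [184.5  82.2] [ 0.4555 -0.2872  0.036 ]
groove1 0.66 [301.9 178.1] [ 0.5998 -0.119   0.036 ]
groove1 0.3 [410.1 270.3] [0.7667 0.0674 0.036 ]
nut_axis 0.87 [222. 231.] [ 0.6627 -0.2343  0.1   ]
nut_axis 0.24 [409.4 270.9] [0.7296 0.0462 0.1   ]
wrench_knob 0.96 [158.1 172.3] [ 0.5694 -0.3049  0.119 ]
endplate_top 0.88 [360.6 228.9] [ 0.6826 -0.0239  0.048 ]
recess 0.71 [419.7  71.1] [0.4412 0.0515 0.042 ]
stylus_grip 0.72 [317.3  76.7] [ 0.4503 -0.094   0.1   ]
stylus_grip 0.31 [219.4 228.6] [ 0.6589 -0.2377  0.1   ]
stand_mouth 0.93 [322.6  74.7] [ 0.4459 -0.0866  0.044 ]
stand_mouth 0.81 [245.2   3.3] [ 0.3563 -0.1903  0.044 ]
row [-0.0905, 0.1434, 0.0059] [0.0, 0.0, 0.0001] rows>=1.4 t 4.03
```

View pics/w1.png

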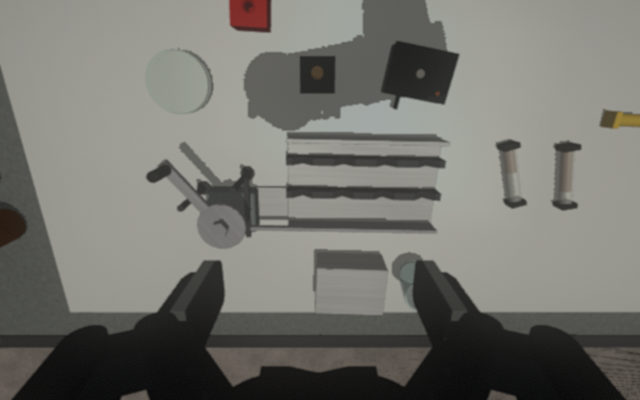

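The wrist view agrees with the top view. The fixture rails are at (363,160) and (363,192), the tubes at (512,175) and (565,175), the nut at (220,228) and the knob at (158,172). The stylus stand is at (317,75) and the shutter button at (420,73). Next is a closer look at the fixture.

drive_tool(rows=[1,-0.03,0.14,0.42,0,0,0,1,-0.03,0.14,0.42,0,0,0,1,-0.03,0.14,0.42,0,0,0,1,-0.03,0.14,0.42,0,0,0,1,-0.03,0.14,0.42,0,0,0,1,-0.03,0.14,0.42,0,0,0])

```text
t: 4.78
tool_pos: [0.5608, -0.0217, 0.1545]
orientation: [-0.001, 1.0, -0.0, 0.001]
force: [-1.0, -0.3, -0.5]
grip_width: 0.0856
finger_force: 0.0
```

```bash
python3 - <<'E'
from h import *
c=cam('wrist','w2.png'); print(c['position'])
hs={'tube1_center':.013,'groove1':.036,'nut_axis':.1,'wrench_knob':.119,'endplate_top':.048,'recess':.042,'stylus_grip':.1,'stand_mouth':.044}
for t,z in hs.items():
    for r in optics.spot_point('wrist',t)[:5]:
        print(t,round(r['score'],2),np.round(r['centre'],1),np.round(at(c,r['centre'],z),4))
E
```

```text
[ 0.4803152  -0.02204885  0.33531355]
tube1_center 0.6 [556.5 212.6] [0.6043 0.227  0.013 ]
groove1 0.96 [356.3 221.2] [0.6045 0.0152 0.036 ]
groove1 0.8 [418.4 219.4] [0.6026 0.0759 0.036 ]
groove1 0.72 [285.2 215.7] [ 0.5988 -0.0542  0.036 ]
groove1 0.65 [220.8 214.4] [ 0.5975 -0.1168  0.036 ]
groove1 0.27 [18.6 58. ] [ 0.457  -0.2733  0.036 ]
nut_axis 0.78 [ 65.3 311.1] [ 0.6606 -0.2368  0.1   ]
wrench_knob 0.37 [420.  220.5] [0.5695 0.0499 0.119 ]
endplate_top 0.89 [320.5 297.9] [ 0.6842 -0.0197  0.048 ]
endplate_top 0.21 [320.9 204.6] [ 0.583  -0.0196  0.048 ]
recess 0.97 [415.1  36.2] [0.4411 0.0559 0.042 ]
recess 0.5 [22.1 61. ] [ 0.4597 -0.2661  0.042 ]
recess 0.28 [316.4 294.4] [ 0.6842 -0.0239  0.042 ]
stylus_grip 0.64 [202.1  30.1] [ 0.4453 -0.0968  0.1   ]
stylus_grip 0.53 [231.1  42.5] [ 0.4526 -0.0788  0.1   ]
stand_mouth 0.83 [231.5  42. ] [ 0.4456 -0.0919  0.044 ]
stand_mouth 0.58 [317.4 293.5] [ 0.6817 -0.0229  0.044 ]
stand_mouth 0.58 [397.9 345.9] [0.7485 0.0652 0.044 ]
```

View pics/w2.png

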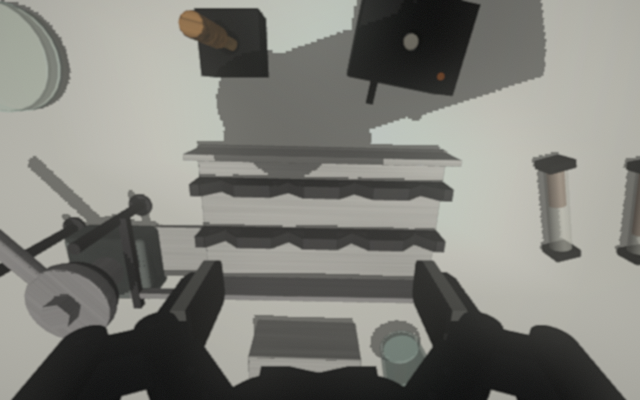

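The close view shows groove notches on the rails at rows 185 and 237, with grooves at columns 221, 285, 356 and 418. The end plate is on the far side at row 297. The stylus is at (231,42), the button at (412,41) and the nearer tube at (557,207). The fixture centre is about (0.600, -0.020) with yaw about -0.01. Now I'll go to the nearer tube.

```bash
python3 - <<'E'
from h import *
plan([.60,.227,.11],.287)
E
```

```text
row [-0.0803, 0.4973, 0.0868] [0.0001, 0.0003, -0.1369] rows>=4.1 t 5.22
```

drive_tool(rows=[1,-0.04,0.25,0.04,0,0,-0.07,1,-0.08,0.497,0.087,0,0,-0.137,1,-0.08,0.497,0.087,0,0,-0.137,1,-0.08,0.497,0.087,0,0,-0.137,1,-0.08,0.497,0.087,0,0,-0.137,1,-0.08,0.497,0.087,0,0,-0.137,1,-0.08,0.497,0.087,0,0,-0.137])

```text
t: 6.1
tool_pos: [0.5996, 0.2259, 0.1098]
orientation: [-0.143, 0.99, 0.0, 0.0]
force: [0.6, 0.8, -0.2]
grip_width: 0.0855
finger_force: 0.0
```

```bash
python3 - <<'E'
from h import *
s=bot.get_state();print(s['tool_pos'])
c=cam('wrist','w3.png')
for r in optics.spot_point('wrist','tube1_center')[:3]: print(round(r['score'],2),np.round(r['centre']),at(c,r['centre'],.013))
for r in optics.cut_out('wrist','tube1_center')[:3]: print(round(r['score'],2),np.round(r['centre']),axes(c,r['mask'],.016))
plan([.60,.227,.004],.287)
E
```

```text
[0.59963936 0.22585104 0.10980891]
0.59 [319. 186.] [0.60014735 0.22642646 0.013     ]
row [-0.0008, 0.002, 0.2121] [0.0001, 0.0004, -0.0004] rows>=1.7 t 6.25
```

View pics/w3.png

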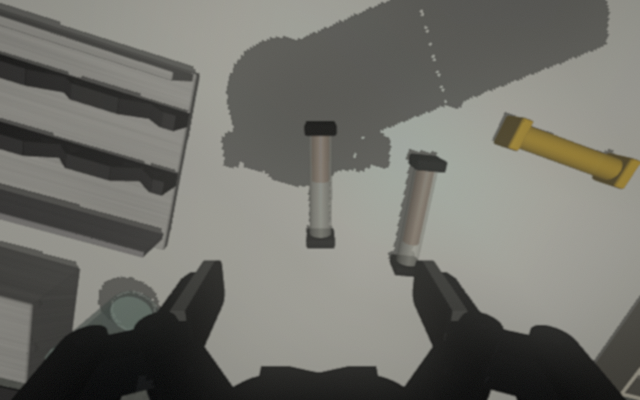

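The tube lies upright in the image at (320,186), aligned with the tool and centred between the fingers. The second tube's cap is well clear of them. I'll descend and grip.

drive_tool(rows=[0.3,0,0.002,0.12,0,0,0,0.3,0,0.002,0.19,0,0,0,0.3,0,0.002,0.21,0,0,0,0.3,0,0.002,0.21,0,0,0,-1,0,0.002,0.21,0,0,0,-1,0,0.002,0.21,0,0,0,-1,0,0.002,0.21,0,0,0,-1,0,0.002,0.21,0,0,0,-1,0,0.002,0.21,0,0,0,-1,0,0.002,0.21,0,0,0,-1,0,0.002,0.15,0,0,0,-1,0,0.002,0,0,0,0,-1,0,0.002,0,0,0,0,-1,0,0.002,0,0,0,0])

```text
t: 8.0
tool_pos: [0.5998, 0.2283, 0.1105]
orientation: [-0.143, 0.99, 0.001, 0.001]
force: [-0.2, -0.2, -0.6]
grip_width: 0.0
finger_force: 0.0
```

```bash
python3 - <<'E'
from h import *
s=bot.get_state();print(s['tool_pos'],s['grip_width'],s['finger_force'])
c=cam('wrist','w4.png')
for r in optics.spot_point('wrist','tube1_center')[:3]: print(round(r['score'],2),np.round(r['centre']),at(c,r['centre'],.11))
plan([.600,.079,.11],-.01)
E
```

```text
[0.59977208 0.22832667 0.11050346] 1.3461092174399678e-05 0.0
0.84 [318. 185.] [0.57347942 0.2197207  0.11      ]
row [0.0812, -0.2857, -0.0037] [-0.0002, -0.0009, 0.1419] rows>=2.4 t 8.1
```

View pics/w4.png

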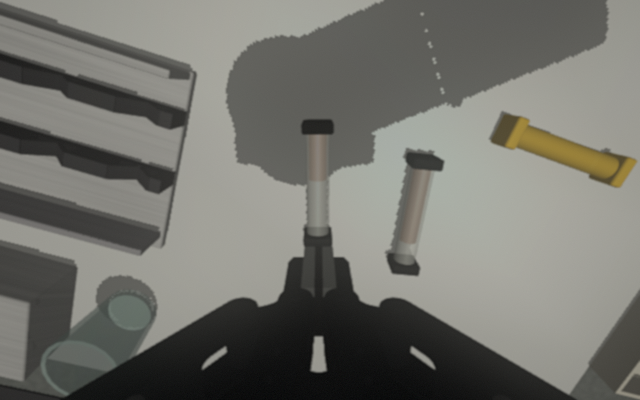

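The fingers shut on nothing, and the tube is unmoved at (318,185). I'll repeat in stages, reading the state at each one.

drive_tool(rows=[0.3,0,-0.002,0,0,0,0,0.3,0,-0.002,0,0,0,0,0.3,0,-0.002,0,0,0,0,0.3,0,-0.002,0,0,0,0,0.3,0,-0.002,0.1,0,0,0,0.3,0,-0.002,0.21,0,0,0,0.3,0,-0.002,0.21,0,0,0,0.3,0,-0.002,0.21,0,0,0])

```text
t: 9.1
tool_pos: [0.6009, 0.2275, 0.0062]
orientation: [-0.144, 0.99, 0.0, 0.001]
force: [-0.9, -0.6, 1.0]
grip_width: 0.0557
finger_force: 0.0
```

drive_tool(rows=[-1,0,0,0,0,0,0,-1,0,0,0,0,0,0,-1,0,0,0,0,0,0,-1,0,0,0,0,0,0,-1,0,0,0,0,0,0,-1,0,0,0,0,0,0])

```text
t: 9.85
tool_pos: [0.5996, 0.2269, 0.0043]
orientation: [-0.143, 0.99, -0.0, -0.0]
force: [-0.2, -0.3, -1.0]
grip_width: 0.0001
finger_force: 0.0
```

```bash
python3 - <<'E'
from h import *
s=bot.get_state();print(s['tool_pos'],s['grip_width'],s['finger_force'],s['force'])
cam('wrist','w5.png')
E
```

```text
[0.59958938 0.22690683 0.00429453] 0.00013477377551276187 0.0 [-0.24932922 -0.30305984 -1.04839943]
```

View pics/w5.png

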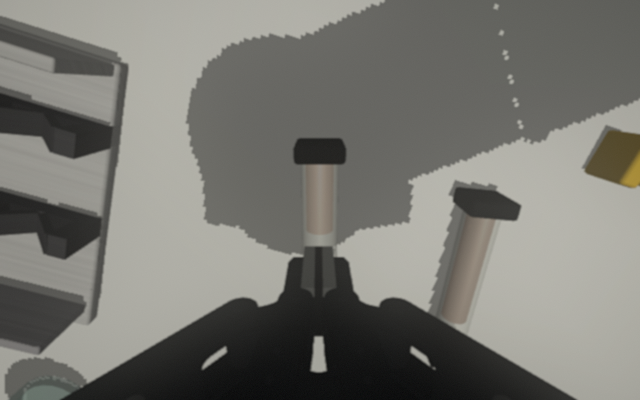

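```bash
python3 - <<'E'
from h import *
s=bot.get_state();c=cam('wrist')
T=R.from_quat(s['orientation']); tp=s['tool_pos']
for b in [0,-.019,-.04]: print('tool z',b,proj(c,tp+T.apply([0,0,b])))
cen=at(c,(319,192),.013); print(cen)
for p in [(319,140),(319,164),(319,235),(319,247)]: print(p,at(c,p,.026),at(c,p,.02))
t=cam('top'); 
for r in optics.spot_point('top','tube1_center')[:3]: print(r['score'],r['centre'],at(t,r['centre'],.013))
print('tcp in top',proj(t,tp))
sd=cam('side')
for r in optics.spot_point('side','tube1_center')[:3]: print(r['score'],r['centre'],at(sd,r['centre'],.013))
print('tcp in side',proj(sd,tp))
i=sd['image'][140:260,220:380]; cv2.imwrite('pics/s2.png',cv2.resize(i,(800,600),interpolation=cv2.INTER_CUBIC))
E
```

```text
tool z 0 [319.01117866 229.82897129]
tool z -0.019 [319.09698111 244.10661595]
tool z -0.04 [319.21446854 263.6566858 ]
[0.57430218 0.2194126  0.013     ]
(319, 140) [0.5453093  0.21080255 0.026     ] [0.54615799 0.21106818 0.02      ]
(319, 164) [0.55658172 0.2141379  0.026     ] [0.55785514 0.21452921 0.02      ]
(319, 235) [0.59322532 0.22498023 0.026     ] [0.59587942 0.22578006 0.02      ]
(319, 247) [0.59996018 0.22697298 0.026     ] [0.60286804 0.2278479  0.02      ]
0.61 [237.2, 194.2] [0.60204338 0.22685439 0.013     ]
tcp in top [237.56091577 195.27198804]
0.52 [278.4, 195.5] [0.59790384 0.2249494  0.013     ]
tcp in side [278.69217778 197.61950221]
```

View pics/s2.png

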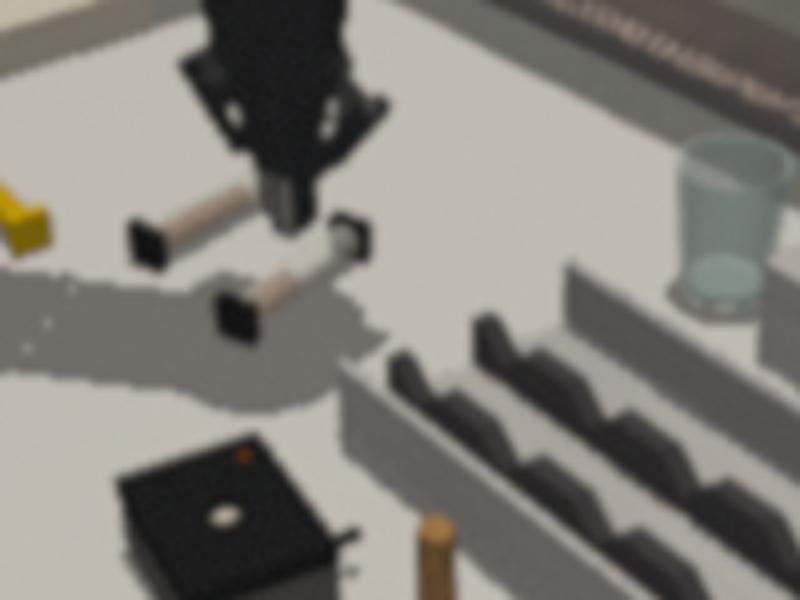

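In the side crop the shut fingertips are at (292,232), above the tube. The reported TCP projects to (293,288), and the wrist view agrees: the real finger ends sit about 20 mm behind the reported TCP. I'll treat that as an offset and go about 20 mm deeper, watching the force.

drive_tool(rows=[0.3,0,0,0,0,0,0,0.3,0,0,0,0,0,0,0.3,0,0,0,0,0,0,0.3,0,0,0,0,0,0,0.3,0,0,0.02,0,0,0,0.3,0,0,0.03,0,0,0,0.3,0,0,0.03,0,0,0])

```text
t: 11.02
tool_pos: [0.5991, 0.2266, -0.0115]
orientation: [-0.143, 0.99, -0.0, -0.001]
force: [0.7, -0.5, -0.5]
grip_width: 0.0558
finger_force: 0.0
```

drive_tool(rows=[-1,0,0,0.006,0,0,0,-1,0,0,0.01,0,0,0,-1,0,0,0.01,0,0,0,-1,0,0,0.01,0,0,0,-1,0,0,0.01,0,0,0,-1,0,0,0.01,0,0,0,-1,0,0,0.01,0,0,0])

```text
t: 11.9
tool_pos: [0.5999, 0.2272, -0.0153]
orientation: [-0.143, 0.99, 0.0, 0.0]
force: [0.9, 1.1, 3.6]
grip_width: -0.0
finger_force: 1.5
```

```bash
python3 - <<'E'
from h import *
s=bot.get_state();sd=cam('side');w=cam('wrist')
print(proj(sd,s['tool_pos']),proj(w,s['tool_pos']),proj(w,s['tool_pos']+[0,0,.02]),s['force'])
i=sd['image'][150:240,230:350]; i=cv2.resize(i,(800,600),interpolation=cv2.INTER_CUBIC)
j=cv2.resize(w['image'][130:290,210:430],(800,582))
cv2.imwrite('pics/s3.png',np.vstack([cv2.resize(i,(400,300)),cv2.resize(j,(400,291))]))
E
```

```text
[279.18461067 203.38154547] [319.00237974 229.82041238] [319.09795973 244.94852294] [0.89474563 1.06102872 3.63497715]
```

View pics/s3.png

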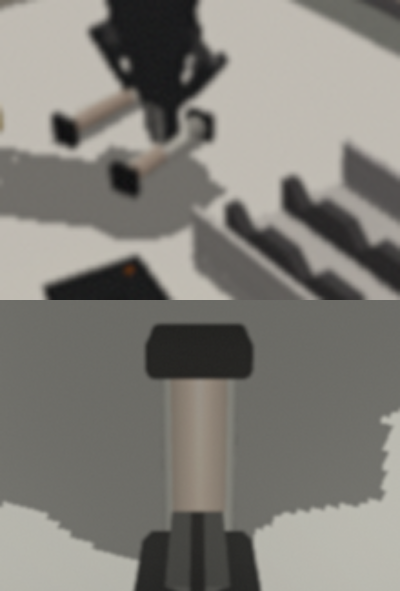

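```bash
python3 - <<'E'
from h import *
s=bot.get_state();w=cam('wrist');T=R.from_quat(s['orientation'])
for d in np.arange(.0,.06,.006): print(round(d,3),[np.round(proj(w,s['tool_pos']+T.apply([x,0,-d]))[1],1) for x in (0,.011)],np.round(proj(w,s['tool_pos']+T.apply([.011,.009,-d]))[0]))
E
```

```text
0.0 [np.float64(229.8), np.float64(212.6)] 334.0
0.006 [np.float64(234.0), np.float64(216.3)] 335.0
0.012 [np.float64(238.5), np.float64(220.3)] 335.0
0.018 [np.float64(243.3), np.float64(224.6)] 336.0
0.024 [np.float64(248.3), np.float64(229.2)] 336.0
0.03 [np.float64(253.7), np.float64(234.0)] 337.0
0.036 [np.float64(259.5), np.float64(239.2)] 338.0
0.042 [np.float64(265.7), np.float64(244.8)] 339.0
0.048 [np.float64(272.4), np.float64(250.9)] 339.0
0.054 [np.float64(279.6), np.float64(257.4)] 340.0
```

The fingers are resting on top of the barrel, so the real finger ends are about 39 mm behind the reported TCP; the wrist projection gives the same figure. I'll go lower, to a reported z of about -0.033.

drive_tool(rows=[0.3,0,0,-0.06,0,0,0,0.3,0,0,-0.06,0,0,0,0.3,0,0,-0.06,0,0,0,0.3,0,0,-0.06,0,0,0,0.3,0,0,-0.06,0,0,0,0.3,0,0,0.01,0,0,0,0.3,0,0,0.025,0,0,0,0.3,0,0,0.034,0,0,0,0.3,0,0,0.034,0,0,0])

```text
t: 13.18
tool_pos: [0.5999, 0.2271, -0.0322]
orientation: [-0.143, 0.99, 0.0, 0.0]
force: [0.4, 0.3, 0.1]
grip_width: 0.0553
finger_force: 0.0
```

drive_tool(rows=[-1,0,0,0,0,0,0,-1,0,0,0,0,0,0,-1,0,0,0,0,0,0,-1,0,0,0,0,0,0,-1,0,0,0,0,0,0,-1,0,0,0,0,0,0])

```text
t: 13.92
tool_pos: [0.6001, 0.2272, -0.0316]
orientation: [-0.143, 0.99, 0.0, 0.001]
force: [-1.2, -0.7, 6.0]
grip_width: 0.018
finger_force: 58.7
```

Gripped, with 18 mm opening and 59 N. Lift.

drive_tool(rows=[-1,0,0,-0.1,0,0,0,-1,0,0,-0.2,0,0,0,-1,0,0,-0.2,0,0,0,-1,0,0,-0.2,0,0,0,-1,0,0,-0.2,0,0,0])

```text
t: 14.55
tool_pos: [0.5987, 0.2264, 0.0659]
orientation: [-0.143, 0.99, -0.0, -0.001]
force: [-0.2, -1.0, -0.9]
grip_width: 0.0178
finger_force: 58.8
```

```bash
python3 - <<'E'
from h import *
s=bot.get_state();print(s['tool_pos'],s['grip_width'],s['finger_force'])
plan([.600,.079,.045],-.01)
E
```

```text
[0.59870086 0.22636949 0.06591218] 0.017759494942260284 58.785613775253296
row [0.0809, -0.2834, 0.0422] [-0.0005, -0.0011, 0.1419] rows>=2.4 t 14.55
```

drive_tool(rows=[-1,0.04,-0.14,0.02,0,0,0.07,-1,0.081,-0.283,0.042,0,0,0.142,-1,0.081,-0.283,0.042,0,0,0.142,-1,0.081,-0.283,0.042,0,0,0.142,-1,0.081,-0.283,0.042,0,0,0.142,-1,0.081,-0.283,0.042,0,0,0.142])

```text
t: 15.3
tool_pos: [0.6011, 0.0809, 0.0463]
orientation: [0.004, 1.0, 0.0, 0.0]
force: [-0.4, 0.5, -1.1]
grip_width: 0.0178
finger_force: 58.9
```

```bash
python3 - <<'E'
from h import *
s=bot.get_state();print(s['tool_pos'],s['grip_width'])
c=cam('wrist','w6.png')
for r in optics.spot_point('wrist','groove1')[:5]: print(round(r['score'],2),np.round(r['centre']),at(c,r['centre'],.036))
for r in optics.spot_point('wrist','tube1_center')[:3]: print(round(r['score'],2),np.round(r['centre']),at(c,r['centre'],s['tool_pos'][2]+.045),at(c,r['centre'],.013))
plan([.600,.079,-.008],-.01)
E
```

```text
[0.60112236 0.08094954 0.04634122] 0.017769606506905792
0.84 [106. 222.] [ 0.59925508 -0.05233342  0.036     ]
0.77 [214. 230.] [0.60543679 0.0151097  0.036     ]
0.36 [182. 207.] [ 0.58983072 -0.00332973  0.036     ]
0.9 [318. 270.] [0.60178239 0.08060801 0.09134122] [0.64837399 0.08018914 0.013     ]
0.31 [165. 345.] [0.64469006 0.00227365 0.09134122] [ 0.71601314 -0.04329624  0.013     ]
row [0.002, -0.0034, 0.1089] [0.0, 0.0001, 0.0007] rows>=0.9 t 15.45
```

View pics/w6.png

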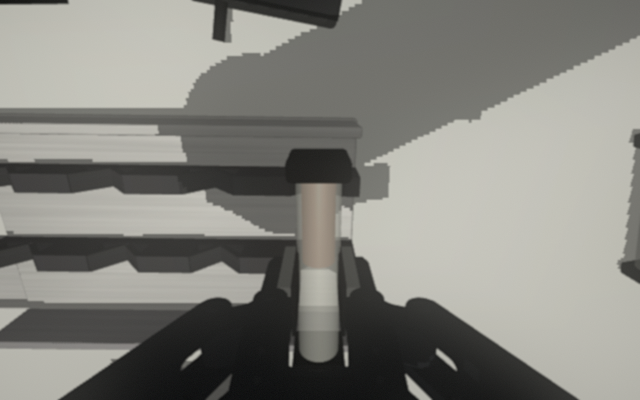

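The tube is held along the groove direction at (318,265), with groove 3 to its left at about column 214. I'll locate the notch profile numerically.

```bash
python3 - <<'E'
from h import *
c=cam('wrist');g=cv2.GaussianBlur(cv2.cvtColor(c['image'],cv2.COLOR_BGR2GRAY),(3,3),0).astype(int)
for r0,r1 in [(160,205),(238,285)]:
    e=[r0+int(np.argmax(np.diff(g[r0+10:r1,x])))+10 for x in range(0,276,6)]; print(e)
for z,x in [(.022,.567),(.037,.567),(.022,.579)]:
  for y in [-.053,-.020,.013,.046,.079]: print(z,x,y,np.round(proj(c,[x,y,z]),1))
E
```

```text
[186, 185, 185, 192, 192, 192, 192, 192, 192, 192, 193, 193, 192, 192, 191, 190, 188, 187, 186, 186, 190, 193, 193, 193, 193, 194, 193, 193, 194, 194, 194, 193, 192, 190, 189, 202, 187, 190, 193, 195, 195, 195, 195, 195, 195, 195]
[267, 266, 264, 262, 261, 259, 268, 271, 271, 271, 271, 271, 271, 271, 271, 271, 269, 268, 266, 264, 262, 260, 264, 271, 272, 272, 272, 272, 272, 272, 272, 272, 272, 270, 267, 265, 263, 261, 265, 269, 273, 273, 273, 273, 273, 257]
0.022 0.567 -0.053 [108.  166.7]
0.022 0.567 -0.02 [159.8 166.2]
0.022 0.567 0.013 [211.7 165.8]
0.022 0.567 0.046 [263.6 165.3]
0.022 0.567 0.079 [315.6 164.8]
0.037 0.567 -0.053 [ 92.7 172.4]
0.037 0.567 -0.02 [148.3 171.9]
0.037 0.567 0.013 [203.9 171.4]
0.037 0.567 0.046 [259.6 170.9]
0.037 0.567 0.079 [315.4 170.4]
0.022 0.579 -0.053 [111.9 184.8]
0.022 0.579 -0.02 [162.8 184.4]
0.022 0.579 0.013 [213.8 183.9]
0.022 0.579 0.046 [264.7 183.5]
0.022 0.579 0.079 [315.8 183. ]
```

The notch vertices are at columns 111 and 214, within a pixel of the prediction, so the groove positions are confirmed (y = -0.053, 0.013, 0.079). Lowering into groove 4.

drive_tool(rows=[-1,0,-0.003,0.05,0,0,0,-1,0,-0.003,0.08,0,0,0,-1,0,-0.003,0.1,0,0,0,-1,0,-0.003,0.11,0,0,0,-1,0,-0.003,0.112,0,0,0,-1,0,-0.003,0.112,0,0,0])

```text
t: 16.25
tool_pos: [0.6013, 0.0791, -0.0083]
orientation: [0.005, 1.0, 0.0, 0.001]
force: [-4.0, 3.5, 7.9]
grip_width: 0.0174
finger_force: 59.7
```

drive_tool(rows=[-0.2,0,0,0,0,0,0,-0.2,0,0,0,0,0,0,0,0,0,0,0,0,0,0,0,0,0,0,0,0,0,0,0,0,0,0,0,0,0,0,-0.1,0,0,0,0,0,0,-0.24,0,0,0,0,0,0,-0.24,0,0,0,0,0,0,-0.24,0,0,0,0,0,0,-0.24,0,0,0])

```text
t: 17.5
tool_pos: [0.5999, 0.0779, 0.1088]
orientation: [0.005, 1.0, -0.0, -0.001]
force: [0.2, -0.2, -0.5]
grip_width: 0.0426
finger_force: 0.0
```

```bash
python3 - <<'E'
from h import *
s=bot.get_state();print(s['tool_pos'],s['grip_width'])
for n in ['wrist','top','side']:
    c=cam(n,n+'7.png')
    for r in optics.spot_point(n,'tube1_center')[:4]: print(n,round(r['score'],2),np.round(r['centre']),at(c,r['centre'],.036),at(c,r['centre'],.013))
    for r in optics.cut_out(n,'tube1_center')[:4]: print('mask',round(r['score'],2),np.round(r['centre']),axes(c,r['mask'],.04))
plan([.6,.315,.08],.184)
E
```

```text
[0.5998584  0.07793918 0.10882283] 0.04260424834030255
wrist 0.78 [321. 194.] [0.60087149 0.08011936 0.036     ] [0.60818418 0.08025354 0.013     ]
mask 0.95 [321. 194.] (array([0.6035, 0.0794]), -0.024, np.float64(0.113), np.float64(0.026))
mask 0.54 [291. 209.] (array([0.5533, 0.0815]), -1.553, np.float64(0.024), np.float64(0.016))
side 0.58 [312. 212.] [0.59805805 0.07851263 0.036     ] [0.61817435 0.10369196 0.013     ]
mask 0.56 [312. 210.] (array([0.6084, 0.0767]), -0.0, np.float64(0.108), np.float64(0.036))
mask 0.37 [308. 255.] (array([ 0.4785, -0.0526]), 0.92, np.float64(0.112), np.float64(0.016))
row [0.0063, 0.4734, 0.0601] [-0.0001, -0.0002, -0.0926] rows>=3.8 t 17.95
```

The first tube lies at (0.601, 0.080), cradled in groove 4. Now the second tube.

drive_tool(rows=[0.3,0,0.1,0,0,0,0,0.3,0.006,0.25,0.02,0,0,-0.05,0.3,0.006,0.473,0.04,0,0,-0.092,0.3,0.006,0.473,0.04,0,0,-0.092,0.3,0.006,0.473,0.04,0,0,-0.092,0.3,0.006,0.473,0.04,0,0,-0.092,0.3,0.006,0.473,0.04,0,0,-0.092])

```text
t: 18.82
tool_pos: [0.6004, 0.3137, 0.0906]
orientation: [-0.091, 0.996, 0.0, 0.0]
force: [-0.0, -0.8, 0.2]
grip_width: 0.0554
finger_force: 0.0
```

```bash
python3 - <<'E'
from h import *
s=bot.get_state();print(s['tool_pos'],s['grip_width'])
for n in ['wrist','top']:
    c=cam(n,n+'8.png')
    for r in optics.spot_point(n,'tube1_center')[:4]: print(n,round(r['score'],2),np.round(r['centre']),at(c,r['centre'],.036),at(c,r['centre'],.013))
    for r in optics.cut_out(n,'tube1_center')[:4]: print('mask',round(r['score'],2),np.round(r['centre']),axes(c,r['mask'],.017))
E
```

```text
[0.60038557 0.31370003 0.09063232] 0.0553754077815233
mask 0.77 [  8. 163.] (array([0.6119, 0.0746]), -0.072, np.float64(0.127), np.float64(0.026))
top 0.82 [290. 197.] [0.5964014  0.08133061 0.036     ] [0.59758469 0.08202668 0.013     ]
top 0.72 [337. 124.] [ 0.79868427 -0.0409311   0.036     ] [ 0.80318112 -0.04223777  0.013     ]
mask 0.59 [289. 194.] (array([0.6017, 0.08  ]), -0.014, np.float64(0.113), np.float64(0.028))
```

View pics/wrist8.png

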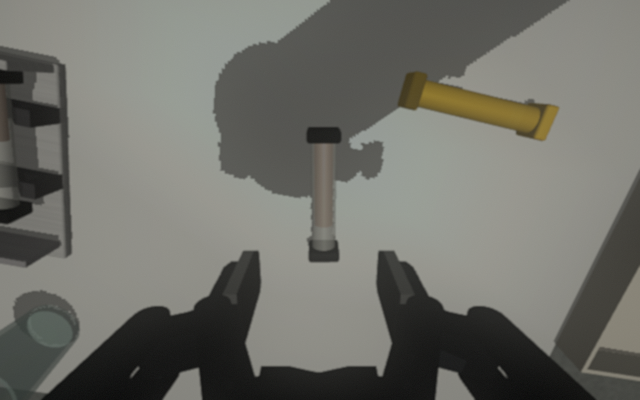

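The network missed it, but the tube is there: caps at (323,134) and (323,251), parallel to the tool and about 4 px to the right.

```bash
python3 - <<'E'
from h import *
c=cam('wrist'); P=at(c,(323.5,134),.02);Q=at(c,(322.5,251),.02); print(P,Q,(P+Q)/2,np.arctan2(*(Q-P)[1::-1]),np.linalg.norm(P-Q))
m=(P+Q)/2
plan([m[0],m[1],-.033],.184)
E
```

```text
[0.55325612 0.30919624 0.02      ] [0.65006881 0.32658753 0.02      ] [0.60166247 0.31789189 0.02      ] 0.17774288733791938 0.09836235932262137
row [-0.0037, 0.0065, 0.2473] [0.0001, 0.0001, -0.0009] rows>=2.0 t 19.18
```

drive_tool(rows=[0.3,-0.002,0.0065,0.1,0,0,0,0.3,-0.002,0.0065,0.2,0,0,0,0.3,-0.002,0.0065,0.235,0,0,0,0.3,-0.002,0.0065,0.245,0,0,0,0.3,-0.002,0.0065,0.245,0,0,0,-1,-0.002,0.0065,0.245,0,0,0,-1,-0.002,0.0065,0.245,0,0,0,-1,-0.002,0.0065,0.245,0,0,0,-1,-0.002,0.0065,0.245,0,0,0,-1,-0.002,0.0065,0.245,0,0,0])

```text
t: 20.42
tool_pos: [0.6013, 0.3188, -0.0304]
orientation: [-0.091, 0.996, 0.001, 0.001]
force: [-1.6, -0.2, 6.4]
grip_width: 0.0174
finger_force: 58.6
```

drive_tool(rows=[-1,0,0,-0.1,0,0,0,-1,0,0,-0.2,0,0,0,-1,0,0,-0.24,0,0,0,-1,0,0,-0.24,0,0,0,-1,0,0,-0.24,0,0,0])

```text
t: 21.05
tool_pos: [0.6, 0.3178, 0.087]
orientation: [-0.091, 0.996, -0.0, -0.001]
force: [-0.5, -0.5, -0.5]
grip_width: 0.0175
finger_force: 58.8
```

```bash
python3 - <<'E'
from h import *
s=bot.get_state();print(s['tool_pos'],s['grip_width'])
c=cam('wrist')
for r in optics.spot_point('wrist','tube1_center')[:2]: print(round(r['score'],2),np.round(r['centre']),at(c,r['centre'],s['tool_pos'][2]+.045))
plan([.601,-.053,.085],-.012)
E
```

```text
[0.59998176 0.31776809 0.08702749] 0.017479453594509944
row [0.1323, -0.7293, 0.0038] [-0.0006, -0.001, 0.0929] rows>=5.9 t 21.15
```

drive_tool(rows=[-1,0.013,-0.07,0,0,0,0.01,-1,0.05,-0.28,0,0,0,0.035,-1,0.132,-0.73,0,0,0,0.093,-1,0.132,-0.73,0,0,0,0.093,-1,0.132,-0.73,0,0,0,0.093,-1,0.132,-0.73,0,0,0,0.093,-1,0.132,-0.73,0,0,0,0.093,-1,0.132,-0.73,0,0,0,0.093,-1,0.132,-0.73,0,0,0,0.093,-1,0.132,-0.73,0,0,0,0.093])

```text
t: 22.4
tool_pos: [0.6021, -0.0517, 0.0876]
orientation: [0.005, 1.0, -0.0, -0.0]
force: [0.4, -0.1, -0.2]
grip_width: 0.0177
finger_force: 58.9
```

```bash
python3 - <<'E'
from h import *
s=bot.get_state();print(s['tool_pos'],s['grip_width'])
c=cam('wrist')
for r in optics.spot_point('wrist','tube1_center')[:2]: print(round(r['score'],2),np.round(r['centre']),at(c,r['centre'],s['tool_pos'][2]+.045))
for r in optics.spot_point('wrist','groove1')[:4]: print(round(r['score'],2),np.round(r['centre']),at(c,r['centre'],.036))
plan([.601,-.053,-.009],-.012)
E
```

```text
[ 0.60205629 -0.0517469   0.08757004] 0.01770356304699103
0.81 [494. 202.] [0.56991752 0.02500655 0.13257004]
0.45 [230. 197.] [ 0.56646711 -0.09010833  0.13257004]
0.83 [408. 205.] [0.60521808 0.01484207 0.036     ]
0.61 [228. 198.] [ 0.59859287 -0.11918661  0.036     ]
row [0.0022, -0.0023, 0.1937] [0.0, -0.0, 0.0006] rows>=1.5 t 22.55
```

drive_tool(rows=[-1,0.001,-0.002,0.08,0,0,0,-1,0.001,-0.002,0.14,0,0,0,-1,0.001,-0.002,0.175,0,0,0,-1,0.001,-0.002,0.19,0,0,0,-1,0.001,-0.002,0.195,0,0,0,-1,0.001,-0.002,0.195,0,0,0])

```text
t: 23.3
tool_pos: [0.6015, -0.0529, -0.0073]
orientation: [0.006, 1.0, 0.0, 0.0]
force: [-8.9, 6.1, 14.1]
grip_width: 0.0176
finger_force: 60.4
```

drive_tool(rows=[-0.2,0,0,0,0,0,0,-0.2,0,0,0,0,0,0,0,0,0,0,0,0,0,0,0,0,0,0,0,0,0,0,0,0,0,0,0,0,0,0,-0.1,0,0,0,0,0,0,-0.24,0,0,0,0,0,0,-0.3,0,0,0,0,0,0,-0.3,0,0,0,0,0,0,-0.3,0,0,0])

```text
t: 24.55
tool_pos: [0.601, -0.0537, 0.1399]
orientation: [0.006, 1.0, 0.0, -0.0]
force: [-0.3, 0.2, -1.5]
grip_width: 0.0429
finger_force: 0.0
```

```bash
cat >> h.py <<'E'
def tubes(z=.036):
    for n in ['wrist','top','side']:
        c=cam(n)
        for r in optics.spot_point(n,'tube1_center')[:4]: print(n,round(r['score'],2),np.round(r['centre']),np.round(at(c,r['centre'],z),4))
        for r in optics.cut_out(n,'tube1_center')[:4]: print(n,'mask',round(r['score'],2),np.round(r['centre']),axes(c,r['mask'],z+.004))
E
python3 - <<'E'
from h import *
s=bot.get_state();print(s['tool_pos'],s['grip_width'])
tubes()
E
```

```text
[ 0.60101266 -0.05369553  0.13986018] 0.042936874523768355
wrist 0.8 [468. 180.] [0.6002 0.0801 0.036 ]
wrist mask 0.72 [470. 182.] (array([0.6032, 0.0782]), -0.024, np.float64(0.113), np.float64(0.037))
top 0.55 [290. 128.] [0.783  0.0858 0.036 ]
top mask 0.6 [396. 170.] (array([ 0.6711, -0.0607]), 1.409, np.float64(0.317), np.float64(0.091))
side 0.67 [311. 212.] [0.5961 0.0796 0.036 ]
side 0.61 [350. 237.] [ 0.603 -0.05   0.036]
side mask 0.7 [314. 213.] (array([0.6086, 0.0773]), -0.024, np.float64(0.109), np.float64(0.045))
side mask 0.2 [440. 256.] (array([ 0.6812, -0.2363]), 0.722, np.float64(0.186), np.float64(0.084))
```

Both tubes lie in their grooves (4 and 2). Next is the spanner: I'll go above the knob with the tool turned so the fingers close tangentially.

```bash
python3 - <<'E'
from h import *
plan([.569,-.304,.145],.67)
E
```

```text
row [0.0589, -0.5012, -0.01] [0.0, -0.0003, -0.3256] rows>=4.0 t 25.0
```

drive_tool(rows=[-0.1,0.02,-0.1,-0.01,0,0,-0.08,-0.1,0.04,-0.3,-0.01,0,0,-0.16,-0.1,0.059,-0.501,-0.01,0,0,-0.24,-0.1,0.059,-0.501,-0.01,0,0,-0.326,-0.1,0.059,-0.501,-0.01,0,0,-0.326,-0.1,0.059,-0.501,-0.01,0,0,-0.326,-0.1,0.059,-0.501,-0.01,0,0,-0.326,-0.1,0.059,-0.501,-0.01,0,0,-0.326])

```text
t: 26.0
tool_pos: [0.5695, -0.3026, 0.1456]
orientation: [-0.33, 0.944, -0.0, 0.0]
force: [-0.4, 1.8, -0.4]
grip_width: 0.0383
finger_force: 0.0
```

```bash
python3 - <<'E'
from h import *
s=bot.get_state();print(s['tool_pos'],s['grip_width'],s['qpos'])
c=cam('wrist','w9.png')
for t,z in {'wrench_knob':.119,'nut_axis':.1,'endplate_top':.048}.items():
    for r in optics.spot_point('wrist',t)[:3]: print(t,round(r['score'],2),np.round(r['centre'],1),np.round(at(c,r['centre'],z),4))
for r in optics.cut_out('wrist','wrench_knob')[:3]: print(r['score'],r['centre'],r['mask'].sum())
E
```

```text
[ 0.56947362 -0.3026269   0.14556695] 0.038287279072616996 [-1.86547627e-01  3.41554381e-01 -1.24587807e-01 -1.15371780e-04
 -1.10444587e+00 -7.12303881e-01]
wrench_knob 0.68 [314.7 217.2] [ 0.5731 -0.3035  0.119 ]
wrench_knob 0.24 [319.2 332.3] [ 0.6453 -0.2422  0.119 ]
0.65 [316.4, 304.2] 6343
```

View pics/w9.png

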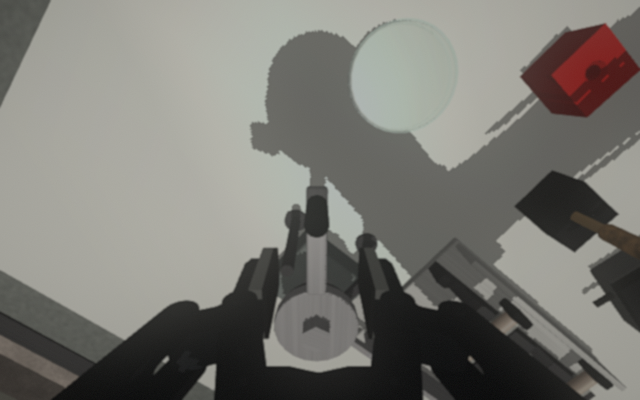

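The knob is at (317,217), lying between the fingers. The nut is at (317,325). The two stop posts are at (293,218) and (366,242). Working out where the posts lie.

```bash
python3 - <<'E'
from h import *
c=cam('wrist')
N=at(c,(316.5,325),.112); print('nut',N)
for name,p in [('p1',(293,218)),('p2',(366,242)),('knobtop',(317,230))]:
    for z in (.08,.1,.12,.14):
        X=at(c,p,z); d=X-N; print(name,z,np.round(X,3),'r',round(np.hypot(*d[:2]),3),'ang-pi',round(np.arctan2(-d[1],-d[0]),3))
E
python3 - <<'E'
import cv2
i=cv2.imread('pics/side1.png')[220:320,380:500]; cv2.imwrite('pics/s9.png',cv2.resize(i,(720,600),interpolation=cv2.INTER_CUBIC))
E
```

```text
nut [ 0.64568545 -0.24512935  0.112     ]
p1 0.08 [ 0.597 -0.308  0.08 ] r 0.08 ang-pi 0.91
p1 0.1 [ 0.589 -0.312  0.1  ] r 0.087 ang-pi 0.87
p1 0.12 [ 0.582 -0.316  0.12 ] r 0.095 ang-pi 0.836
p1 0.14 [ 0.575 -0.319  0.14 ] r 0.103 ang-pi 0.808
p2 0.08 [ 0.576 -0.248  0.08 ] r 0.069 ang-pi 0.044
p2 0.1 [ 0.571 -0.257  0.1  ] r 0.076 ang-pi 0.154
p2 0.12 [ 0.565 -0.265  0.12 ] r 0.083 ang-pi 0.246
p2 0.14 [ 0.559 -0.274  0.14 ] r 0.091 ang-pi 0.322
knobtop 0.08 [ 0.593 -0.286  0.08 ] r 0.067 ang-pi 0.665
knobtop 0.1 [ 0.586 -0.292  0.1  ] r 0.076 ang-pi 0.665
knobtop 0.12 [ 0.579 -0.297  0.12 ] r 0.085 ang-pi 0.665
knobtop 0.14 [ 0.572 -0.303  0.14 ] r 0.094 ang-pi 0.665
```

View pics/s9.png

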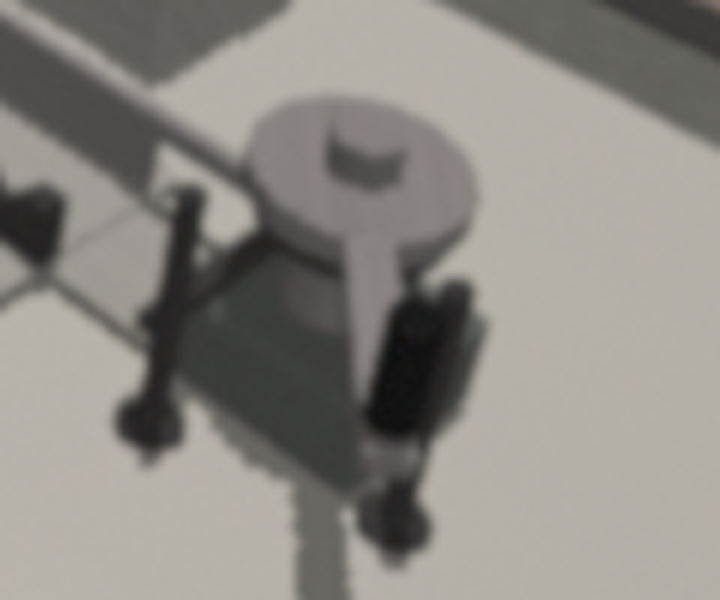

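The side crop shows each post as a thin rod standing on a ball foot, the feet at crop (150,420) and (393,525). Their tops reach about handle height on either side. Checking this geometry numerically.

```bash
python3 - <<'E'
from h import *
sd=cam('side'); w=cam('wrist'); t=cam('top')
print('nut side',at(sd,(440.8,244),.112))
print('knob side top',at(sd,(380+418/6,220+300/6),.14),'bot',at(sd,(380+385/6,220+425/6),.1))
def tri(obs):
    A=np.zeros((3,3));b=np.zeros(3)
    for c,p in obs:
        o,d=ray(c,p); d=d/np.linalg.norm(d); M=np.eye(3)-np.outer(d,d); A+=M;b+=M@o
    return np.linalg.solve(A,b)
print('nut tri side+wrist',tri([(sd,(440.8,244)),(w,(316.5,325))]),'+top',tri([(sd,(440.8,244)),(t,(160+631/2.5,80+242/2.5))]))
for n,f,tp in [('p1',(445.5,307.5),(455.8,268.3)),('p2',(405,290),(411.2,252.5))]:
    F=at(sd,f,.012); print(n,F,'top z:', min(np.arange(.02,.2,.002),key=lambda z:np.linalg.norm(proj(sd,[F[0],F[1],z])-tp)))
for z in (.01,.1): print('wrist feet',at(w,(293,218),z),at(w,(366,242),z))
print('knob tri',tri([(sd,(447.4,279.7)),(w,(314.7,217.2))]))
g=cv2.cvtColor(w['image'],cv2.COLOR_BGR2GRAY)
print(g[180:260:4,317].tolist()); print(g[215,280:360:3].tolist())
E
```

```text
nut side [ 0.65091052 -0.23987443  0.112     ]
knob side top [ 0.57504997 -0.30198756  0.14      ] bot [ 0.56769234 -0.30541211  0.1       ]
nut tri side+wrist [ 0.6403171  -0.24729019  0.12057772] +top [ 0.65384971 -0.23641252  0.10807331]
p1 [ 0.61615659 -0.29499326  0.012     ] top z: 0.11199999999999992
p2 [ 0.59257277 -0.21869375  0.012     ] top z: 0.10999999999999993
wrist feet [ 0.62218688 -0.29540806  0.01      ] [ 0.59602493 -0.21849447  0.01      ]
wrist feet [ 0.58928818 -0.3121086   0.1       ] [ 0.57056818 -0.25707361  0.1       ]
knob tri [ 0.57164328 -0.30466816  0.12212228]
[103, 105, 74, 83, 62, 49, 48, 47, 48, 48, 47, 47, 47, 45, 42, 134, 136, 133, 133, 131]
[179, 180, 122, 71, 61, 57, 58, 65, 68, 48, 47, 48, 49, 47, 46, 44, 78, 180, 178, 178, 178, 179, 178, 178, 179, 180, 173]
```

The posts stand at about 65 mm radius with tops near z = 0.11, and the knob is at 110 mm, so the fingers clear them. I take the nut axis as about (0.658, -0.2355), with the wrench now at about 0.16. I'll lower the fingers astride the knob.

```bash
python3 - <<'E'
from h import *
plan([.572,-.3045,.066],.675)
D=np.array([.16,.32,.48,.64,.8,.93,1.03,1.07])
for d in D: print(d,np.round([.22*(np.cos(d)-1),.22*np.sin(d),0,0,0,d/2.094],3).tolist())
E
```

```text
row [-0.0037, -0.0048, 0.1589] [-0.0, 0.0, -0.002] rows>=1.3 t 26.45
0.16 [-0.003, 0.035, 0.0, 0.0, 0.0, 0.076]
0.32 [-0.011, 0.069, 0.0, 0.0, 0.0, 0.153]
0.48 [-0.025, 0.102, 0.0, 0.0, 0.0, 0.229]
0.64 [-0.044, 0.131, 0.0, 0.0, 0.0, 0.306]
0.8 [-0.067, 0.158, 0.0, 0.0, 0.0, 0.382]
0.93 [-0.088, 0.176, 0.0, 0.0, 0.0, 0.444]
1.03 [-0.107, 0.189, 0.0, 0.0, 0.0, 0.492]
1.07 [-0.114, 0.193, 0.0, 0.0, 0.0, 0.511]
```

drive_tool(rows=[-0.1,-0.004,-0.005,0.05,0,0,0,-0.1,-0.004,-0.005,0.1,0,0,0,-0.1,-0.004,-0.005,0.14,0,0,0,-0.1,-0.004,-0.005,0.158,0,0,0,-0.5,-0.004,-0.005,0.158,0,0,0,-0.5,-0.004,-0.005,0.158,0,0,0,-0.5,-0.004,-0.005,0.158,0,0,0])

```text
t: 27.32
tool_pos: [0.5727, -0.3048, 0.0674]
orientation: [-0.329, 0.944, -0.0, 0.001]
force: [0.0, -0.0, -0.3]
grip_width: 0.0212
finger_force: 0.0
```

drive_tool(rows=[-0.5,-0.003,0.035,0,0,0,0.076,-0.5,-0.011,0.069,0,0,0,0.153,-0.5,-0.025,0.102,0,0,0,0.229,-0.5,-0.044,0.131,0,0,0,0.306,-0.5,-0.067,0.158,0,0,0,0.382,-0.5,-0.078,0.168,0,0,0,0.415,-0.5,-0.078,0.168,0,0,0,0.415,-0.5,-0.078,0.168,0,0,0,0.415])

```text
t: 28.32
tool_pos: [0.5505, -0.2147, 0.0669]
orientation: [0.099, 0.995, -0.0, 0.0]
force: [-1.5, -1.7, 1.1]
grip_width: 0.0213
finger_force: 0.8
```

```bash
python3 - <<'E'
from h import *
s=bot.get_state();print(s['tool_pos'],s['force'],s['grip_width'])
sd=cam('side')
for t,z in (('wrench_knob',.119),('endplate_top',.048)):
  for r in optics.spot_point('side',t)[:2]: print(t,r['score'],at(sd,r['centre'],z))
d=s['tool_pos']-np.array([.658,-.2355,0]);print('r,phi',np.hypot(*d[:2]),np.arctan2(-d[1],-d[0]))
tubes()
E
```

```text
[ 0.55053895 -0.21471479  0.06693201] [-1.54830545 -1.74924153  1.12052282] 0.02129299928084806
wrench_knob 0.81 [ 0.54313255 -0.21741714  0.119     ]
endplate_top 0.59 [ 0.67612503 -0.02318203  0.048     ]
r,phi 0.10945274182321094 -0.1910615073094308
top 0.66 [291. 193.] [0.6068 0.0786 0.036 ]
top mask 0.69 [290. 195.] (array([0.6006, 0.08  ]), -0.011, np.float64(0.111), np.float64(0.022))
top mask 0.37 [335. 176.] (array([ 0.6366, -0.0856]), -1.445, np.float64(0.4), np.float64(0.169))
side mask 0.59 [317. 212.] (array([0.6094, 0.076 ]), -0.025, np.float64(0.109), np.float64(0.046))
```

The knob follows, with about 2 N of resistance as expected, and the end plate is moving. I'll do full cycles now: back, then forward.

drive_tool(rows=[-0.5,-0.003,-0.035,0,0,0,-0.076,-0.5,-0.011,-0.069,0,0,0,-0.153,-0.5,-0.025,-0.102,0,0,0,-0.229,-0.5,-0.044,-0.131,0,0,0,-0.306,-0.5,-0.067,-0.158,0,0,0,-0.382,-0.5,-0.088,-0.176,0,0,0,-0.444,-0.5,-0.107,-0.189,0,0,0,-0.492,-0.5,-0.112,-0.192,0,0,0,-0.506,-0.5,-0.112,-0.192,0,0,0,-0.506])

```text
t: 30.05
tool_pos: [0.5851, -0.3181, 0.0656]
orientation: [-0.417, 0.909, 0.002, -0.001]
force: [-4.3, 5.5, 2.9]
grip_width: 0.0216
finger_force: 3.1
```

drive_tool(rows=[-0.5,-0.003,0.035,0,0,0,0.076,-0.5,-0.011,0.069,0,0,0,0.153,-0.5,-0.025,0.102,0,0,0,0.229,-0.5,-0.044,0.131,0,0,0,0.306,-0.5,-0.067,0.158,0,0,0,0.382,-0.5,-0.088,0.176,0,0,0,0.444,-0.5,-0.107,0.189,0,0,0,0.492,-0.5,-0.113,0.193,0,0,0,0.508,-0.5,-0.113,0.193,0,0,0,0.508])

```text
t: 31.18
tool_pos: [0.5499, -0.2145, 0.0662]
orientation: [0.102, 0.995, -0.001, -0.0]
force: [-0.7, -5.0, -1.5]
grip_width: 0.0213
finger_force: 2.9
```

```bash
cat > k.py <<'E'
from h import *
s=bot.get_state();print(s['t'],s['tool_pos'],s['force'],s['grip_width'])
for n in ['side','top']:
  sd=cam(n)
  for t,z in (('wrench_knob',.119),('endplate_top',.048)):
    for r in optics.spot_point(n,t)[:2]: print(n,t,round(r['score'],2),np.round(at(sd,r['centre'],z),4))
d=s['tool_pos']-np.array([.658,-.2355,0]);print('r,phi',np.hypot(*d[:2]),np.arctan2(-d[1],-d[0]))
E
python3 k.py
```

```text
31.175 [ 0.54993745 -0.21446289  0.06621217] [-0.68256889 -4.98017806 -1.47137105] 0.02130911812064553
side wrench_knob 0.89 [ 0.5474 -0.2174  0.119 ]
side endplate_top 0.77 [ 0.676  -0.0183  0.048 ]
top endplate_top 0.55 [ 0.6752 -0.0192  0.048 ]
r,phi 0.110091208748405 -0.19227049510496122
```

drive_tool(rows=[-0.5,-0.003,-0.035,0,0,0,-0.076,-0.5,-0.011,-0.069,0,0,0,-0.153,-0.5,-0.025,-0.102,0,0,0,-0.229,-0.5,-0.044,-0.131,0,0,0,-0.306,-0.5,-0.067,-0.158,0,0,0,-0.382,-0.5,-0.088,-0.176,0,0,0,-0.444,-0.5,-0.107,-0.189,0,0,0,-0.492,-0.5,-0.112,-0.192,0,0,0,-0.506,-0.5,-0.112,-0.192,0,0,0,-0.506])

```text
t: 32.6
tool_pos: [0.5848, -0.3183, 0.0658]
orientation: [-0.415, 0.91, 0.001, -0.0]
force: [-1.8, 2.4, -0.6]
grip_width: 0.0214
finger_force: 1.6
```

drive_tool(rows=[-0.5,-0.003,0.035,0,0,0,0.076,-0.5,-0.011,0.069,0,0,0,0.153,-0.5,-0.025,0.102,0,0,0,0.229,-0.5,-0.044,0.131,0,0,0,0.306,-0.5,-0.067,0.158,0,0,0,0.382,-0.5,-0.088,0.176,0,0,0,0.444,-0.5,-0.107,0.189,0,0,0,0.492,-0.5,-0.112,0.192,0,0,0,0.506,-0.5,-0.112,0.192,0,0,0,0.506])

```text
t: 33.72
tool_pos: [0.5495, -0.2145, 0.0665]
orientation: [0.101, 0.995, -0.0, 0.0]
force: [-1.7, -2.9, 0.6]
grip_width: 0.0216
finger_force: 1.4
```

```bash
python3 k.py
```

```text
33.725 [ 0.54953955 -0.21450452  0.06646246] [-1.71488801 -2.86100599  0.59953791] 0.02161323145755445
side wrench_knob 0.76 [ 0.5443 -0.2164  0.119 ]
side endplate_top 0.76 [ 0.6737 -0.019   0.048 ]
top endplate_top 0.66 [ 0.6723 -0.0198  0.048 ]
r,phi 0.11047388902024402 -0.1912123108144787
```

drive_tool(rows=[-0.5,-0.003,-0.035,0,0,0,-0.076,-0.5,-0.011,-0.069,0,0,0,-0.153,-0.5,-0.025,-0.102,0,0,0,-0.229,-0.5,-0.044,-0.131,0,0,0,-0.306,-0.5,-0.067,-0.158,0,0,0,-0.382,-0.5,-0.088,-0.176,0,0,0,-0.444,-0.5,-0.107,-0.189,0,0,0,-0.492,-0.5,-0.112,-0.192,0,0,0,-0.506,-0.5,-0.112,-0.192,0,0,0,-0.506])

```text
t: 35.15
tool_pos: [0.5847, -0.3185, 0.066]
orientation: [-0.415, 0.91, 0.001, -0.0]
force: [-2.4, 3.4, 1.4]
grip_width: 0.0211
finger_force: 1.7
```

```bash
python3 k.py
```

```text
35.15 [ 0.58473071 -0.31846471  0.06597064] [-2.43978135  3.44602505  1.43455921] 0.021062303129417474
side wrench_knob 0.88 [ 0.5814 -0.315   0.119 ]
side endplate_top 0.75 [ 0.6821 -0.0283  0.048 ]
side endplate_top 0.73 [0.5885 0.0662 0.048 ]
top endplate_top 0.85 [ 0.6741 -0.0173  0.048 ]
top endplate_top 0.61 [0.6038 0.0836 0.048 ]
r,phi 0.1106866365483508 0.8473757005548127
```

drive_tool(rows=[-0.5,-0.003,0.035,0,0,0,0.076,-0.5,-0.011,0.069,0,0,0,0.153,-0.5,-0.025,0.102,0,0,0,0.229,-0.5,-0.044,0.131,0,0,0,0.306,-0.5,-0.067,0.158,0,0,0,0.382,-0.5,-0.088,0.176,0,0,0,0.444,-0.5,-0.107,0.189,0,0,0,0.492,-0.5,-0.112,0.192,0,0,0,0.506,-0.5,-0.112,0.192,0,0,0,0.506])

```text
t: 36.58
tool_pos: [0.5497, -0.2146, 0.0667]
orientation: [0.1, 0.995, -0.0, 0.0]
force: [-0.9, -0.7, 0.8]
grip_width: 0.0213
finger_force: 0.7
```

drive_tool(rows=[-0.5,-0.003,-0.035,0,0,0,-0.076,-0.5,-0.011,-0.069,0,0,0,-0.153,-0.5,-0.025,-0.102,0,0,0,-0.229,-0.5,-0.044,-0.131,0,0,0,-0.306,-0.5,-0.067,-0.158,0,0,0,-0.382,-0.5,-0.088,-0.176,0,0,0,-0.444,-0.5,-0.107,-0.189,0,0,0,-0.492,-0.5,-0.112,-0.192,0,0,0,-0.506,-0.5,-0.112,-0.192,0,0,0,-0.506])

```text
t: 37.7
tool_pos: [0.5842, -0.3191, 0.066]
orientation: [-0.415, 0.91, 0.001, -0.0]
force: [-2.4, 2.2, 1.3]
grip_width: 0.0213
finger_force: 1.8
```

drive_tool(rows=[-0.5,-0.003,0.035,0,0,0,0.076,-0.5,-0.011,0.069,0,0,0,0.153,-0.5,-0.025,0.102,0,0,0,0.229,-0.5,-0.025,0.102,0,0,0,0.229])

```text
t: 38.2
tool_pos: [0.5545, -0.2763, 0.0668]
orientation: [-0.188, 0.982, -0.0, 0.0]
force: [0.2, -0.7, 0.1]
grip_width: 0.0216
finger_force: 0.2
```

```bash
python3 k.py
```

```text
38.2 [ 0.55453487 -0.27631864  0.0667684 ] [ 0.23341465 -0.72650194  0.05100918] 0.02160934468647289
side wrench_knob 0.94 [ 0.557  -0.2799  0.119 ]
side endplate_top 0.63 [ 0.67   -0.0249  0.048 ]
side endplate_top 0.52 [0.5886 0.0537 0.048 ]
top wrench_knob 0.65 [ 0.5939 -0.0357  0.119 ]
top endplate_top 0.65 [ 0.6683 -0.0217  0.048 ]
top endplate_top 0.46 [0.5987 0.0151 0.048 ]
r,phi 0.11122587420918745 0.37576976715961635
```

The plate is still about 10 mm from home, so I'll finish this stroke.

drive_tool(rows=[-0.5,-0.003,0.035,0,0,0,0.076,-0.5,-0.011,0.069,0,0,0,0.153,-0.5,-0.025,0.102,0,0,0,0.229,-0.5,-0.035,0.12,0,0,0,0.275,-0.5,-0.035,0.12,0,0,0,0.275])

```text
t: 39.12
tool_pos: [0.5487, -0.2146, 0.0663]
orientation: [0.098, 0.995, -0.0, -0.0]
force: [-0.2, -1.5, 0.9]
grip_width: 0.0209
finger_force: 0.4
```

```bash
python3 k.py
```

```text
39.125 [ 0.54867968 -0.21458879  0.06632499] [-0.15018528 -1.50839164  0.90603294] 0.02092522067363143
side wrench_knob 0.68 [ 0.5483 -0.2122  0.119 ]
side endplate_top 0.96 [ 0.6726 -0.0223  0.048 ]
top endplate_top 0.59 [ 0.6715 -0.0209  0.048 ]
r,phi 0.11130234493920912 -0.18900076601024524
```

drive_tool(rows=[-0.5,-0.003,-0.035,0,0,0,-0.076,-0.5,-0.011,-0.069,0,0,0,-0.153,-0.5,-0.025,-0.102,0,0,0,-0.229,-0.5,-0.044,-0.131,0,0,0,-0.306,-0.5,-0.067,-0.158,0,0,0,-0.382,-0.5,-0.088,-0.176,0,0,0,-0.444,-0.5,-0.107,-0.189,0,0,0,-0.492,-0.5,-0.112,-0.192,0,0,0,-0.506,-0.5,-0.112,-0.192,0,0,0,-0.506])

```text
t: 40.55
tool_pos: [0.5839, -0.3194, 0.0661]
orientation: [-0.417, 0.909, 0.001, -0.0]
force: [-2.0, 0.3, -0.2]
grip_width: 0.0212
finger_force: 1.0
```

drive_tool(rows=[-0.5,-0.003,0.035,0,0,0,0.076,-0.5,-0.011,0.069,0,0,0,0.153,-0.5,-0.025,0.102,0,0,0,0.229,-0.5,-0.025,0.102,0,0,0,0.229])

```text
t: 41.05
tool_pos: [0.554, -0.2763, 0.0668]
orientation: [-0.19, 0.982, -0.0, 0.0]
force: [-1.0, -0.6, -0.3]
grip_width: 0.0216
finger_force: 0.2
```

```bash
python3 k.py
```

```text
41.05 [ 0.55402713 -0.27634854  0.06683282] [-0.95920138 -0.55127632 -0.26337427] 0.021552999375217003
side wrench_knob 0.7 [ 0.5531 -0.2796  0.119 ]
side wrench_knob 0.56 [ 0.6617 -0.034   0.119 ]
side endplate_top 0.71 [ 0.6792 -0.0199  0.048 ]
side endplate_top 0.52 [0.4428 0.0487 0.048 ]
top wrench_knob 0.59 [ 0.6677 -0.0144  0.119 ]
top endplate_top 0.75 [ 0.6796 -0.021   0.048 ]
r,phi 0.11170927255428917 0.37435069262473325
```

The network estimate of the plate is too noisy. I'll compare the plate edge directly with the first picture.

```bash
python3 - <<'E'
from h import *
t=cam('top');g1=cv2.imread('pics/top1.png',0).astype(int);g=cv2.cvtColor(t['image'],cv2.COLOR_BGR2GRAY).astype(int)
for y in (.06,.02,-.05,-.09):
    p=proj(t,[.67,y,.048]);cx=int(round(p[0]));
    print(y,p.round(1),'per mm',round(np.linalg.norm(proj(t,[.68,y,.048])-p)/10,2))
    for im in (g1,g): print(np.round(im[155:190,cx-3:cx+4].mean(1)).astype(int).tolist())
sd=cam('side');s1=cv2.imread('pics/side1.png',0).astype(int);g=cv2.cvtColor(sd['image'],cv2.COLOR_BGR2GRAY).astype(int)
for y in (.06,.02,-.05):
    P=[proj(sd,[x,y,.048]) for x in np.arange(.645,.700,.0015)]
    for im in (s1,g): print(y,[int(cv2.getRectSubPix(im.astype(np.float32),(1,1),tuple(map(float,q)))[0,0]) for q in P])
E
```

```text
0.06 [298.5 169.7] per mm 0.37
[124, 124, 125, 123, 122, 120, 120, 121, 114, 103, 75, 52, 72, 106, 120, 122, 123, 123, 122, 123, 123, 123, 122, 123, 124, 122, 122, 116, 96, 63, 41, 36, 36, 53, 89]
[143, 143, 142, 143, 141, 138, 139, 137, 127, 118, 99, 72, 67, 89, 123, 138, 141, 141, 141, 140, 138, 132, 124, 118, 115, 119, 125, 127, 106, 72, 49, 44, 43, 65, 103]
0.02 [313.4 170.1] per mm 0.37
[123, 125, 124, 124, 122, 115, 118, 120, 112, 107, 99, 76, 57, 76, 107, 121, 123, 122, 123, 123, 122, 122, 122, 122, 123, 123, 121, 122, 114, 87, 50, 30, 24, 32, 66]
[143, 143, 143, 142, 139, 133, 136, 140, 138, 131, 120, 88, 64, 86, 123, 139, 142, 142, 140, 142, 141, 140, 140, 141, 141, 141, 139, 140, 131, 101, 60, 37, 32, 41, 78]
-0.05 [339.4 170.7] per mm 0.37
[124, 123, 124, 124, 125, 123, 119, 119, 121, 118, 111, 101, 74, 54, 73, 107, 120, 123, 123, 122, 122, 123, 123, 123, 122, 122, 123, 122, 122, 117, 97, 63, 34, 23, 31]
[142, 142, 141, 142, 143, 141, 137, 137, 139, 137, 126, 112, 84, 59, 72, 99, 110, 104, 101, 94, 80, 58, 38, 33, 36, 43, 53, 54, 53, 51, 39, 31, 25, 27, 27]
-0.09 [354.3 17
[... 649 characters left out ...]
97, 200, 203, 204, 204]
0.02 [119, 106, 95, 87, 82, 79, 77, 75, 75, 75, 75, 75, 75, 76, 76, 76, 77, 77, 77, 77, 77, 78, 81, 86, 94, 104, 115, 125, 137, 148, 155, 161, 166, 168, 167, 159, 149]
0.02 [120, 110, 101, 96, 93, 91, 89, 88, 87, 88, 88, 88, 89, 89, 89, 89, 89, 89, 89, 89, 89, 92, 96, 103, 113, 126, 140, 153, 166, 179, 188, 194, 198, 197, 194, 184, 173]
-0.05 [97, 89, 84, 80, 78, 77, 76, 76, 77, 77, 77, 77, 77, 77, 77, 77, 77, 77, 77, 77, 77, 80, 84, 92, 102, 113, 125, 136, 147, 155, 159, 161, 157, 147, 134, 119, 106]
-0.05 [78, 70, 61, 50, 40, 37, 38, 43, 50, 60, 70, 78, 85, 88, 89, 90, 90, 91, 91, 91, 92, 97, 104, 114, 126, 141, 155, 169, 180, 189, 191, 190, 184, 170, 154, 137, 123]
```

The plate has hardly moved: its dark edge is still within a pixel of where it started. I need to know whether the handle really follows the fingers, so I'll scan for its bright arm around the nut.

```bash
cat > scan.py <<'E'
from h import *
N=np.array([.658,-.2355]); s=bot.get_state()
d=s['tool_pos'][:2]-N; print('tool phi',round(np.arctan2(-d[1],-d[0]),3))
ph=np.arange(-.6,1.3,.1); print(ph.round(1).tolist())
for n in ('side','top','wrist'):
    c=cam(n);g=cv2.cvtColor(c['image'],cv2.COLOR_BGR2GRAY).astype(np.float32)
    for r in (.06,.075,.09):
        print(n,r,[int(cv2.getRectSubPix(g,(1,1),tuple(map(float,proj(c,[*(N-r*np.array([np.cos(p),np.sin(p)])),.099]))))[0,0]) for p in ph])
    for r in optics.spot_point(n,'wrench_knob')[:2]: print(n,round(r['score'],2),at(c,r['centre'],.119).round(3),np.round(r['centre']))
    for t in ('wrench','wrench_knob'):
        for r in optics.cut_out(n,t)[:1]:
            m=r['mask'];P=np.argwhere(m);print('mask',t,round(r['score'],2),m.sum(),P.min(0)[::-1],P.max(0)[::-1])
E
python3 scan.py
```

```text
tool phi 0.382
[-0.6, -0.5, -0.4, -0.3, -0.2, -0.1, -0.0, 0.1, 0.2, 0.3, 0.4, 0.5, 0.6, 0.7, 0.8, 0.9, 1.0, 1.1, 1.2]
side 0.06 [28, 29, 29, 29, 30, 30, 29, 34, 68, 76, 81, 116, 30, 30, 30, 28, 29, 30, 30]
side 0.075 [34, 36, 31, 28, 33, 47, 31, 55, 47, 25, 22, 49, 37, 49, 69, 32, 71, 173, 204]
side 0.09 [180, 181, 175, 177, 177, 137, 47, 32, 74, 52, 21, 64, 32, 71, 42, 67, 204, 203, 203]
side 0.75 [ 0.556 -0.277  0.119] [427. 276.]
mask wrench 0.84 481 [421 251] [459 294]
mask wrench_knob 0.7 508 [421 250] [459 295]
top 0.06 [50, 50, 53, 53, 74, 103, 89, 39, 47, 51, 48, 44, 41, 45, 39, 38, 37, 37, 35]
top 0.075 [48, 50, 49, 50, 66, 97, 65, 46, 49, 53, 52, 50, 47, 45, 42, 40, 40, 36, 36]
top 0.09 [35, 38, 31, 33, 64, 91, 34, 41, 43, 42, 46, 46, 50, 51, 45, 44, 42, 39, 37]
top 0.3 [0.595 0.072 0.119] [293. 196.]
mask wrench 0.5 229 [400 163] [425 177]
mask wrench_knob 0.69 253 [400 163] [425 177]
wrist 0.06 [13, 16, 16, 19, 20, 20, 21, 53, 52, 110, 118, 119, 54, 51, 21, 20, 21, 20, 21]
wrist 0.075 [20, 21, 23, 25, 26, 27, 26, 26, 38, 63, 23, 24, 26, 27, 28, 29, 28, 28, 28]
wrist 0.09 [29, 26, 30, 32, 35, 36, 35, 34, 35, 50, 28, 30, 38, 38, 39, 39, 38, 35, 34]
wrist 0.59 [ 0.557 -0.279  0.119] [313. 282.]
mask wrench 0.81 4644 [291 230] [347 372]
mask wrench_knob 0.8 4598 [290 230] [346 371]
```

The handle does follow the fingers, but the plate hasn't moved. I'll finish this stroke slowly and measure the plate edge by differencing.

drive_tool(rows=[-0.5,0,0.009,0,0,0,0.019,-0.5,-0.001,0.018,0,0,0,0.038,-0.5,-0.002,0.026,0,0,0,0.057,-0.5,-0.003,0.035,0,0,0,0.076,-0.5,-0.005,0.044,0,0,0,0.095,-0.5,-0.006,0.053,0,0,0,0.115,-0.5,-0.009,0.061,0,0,0,0.134,-0.5,-0.011,0.069,0,0,0,0.153,-0.5,-0.014,0.078,0,0,0,0.172,-0.5,-0.017,0.086,0,0,0,0.191,-0.5,-0.021,0.094,0,0,0,0.21,-0.5,-0.025,0.102,0,0,0,0.229])

```text
t: 43.55
tool_pos: [0.5466, -0.2251, 0.0664]
orientation: [0.05, 0.999, -0.0, -0.0]
force: [-0.1, -2.3, -0.8]
grip_width: 0.0214
finger_force: 1.1
```

```bash
cat > plate.py <<'E'
from h import *
sd=cam('side'); s1=cv2.imread('pics/side1.png',0).astype(np.float32);g=cv2.cvtColor(sd['image'],cv2.COLOR_BGR2GRAY).astype(np.float32)
xs=np.arange(.640,.705,.001)
for y in (.04,.02,-.02,-.05):
    o=[]
    for im in (s1,g):
        v=np.array([cv2.getRectSubPix(im,(1,1),tuple(map(float,proj(sd,[x,y,.048]))))[0,0] for x in xs]); k=np.argmax(np.convolve(np.diff(v),np.ones(5),'same')); o.append((round(xs[k],4),int(v[k-6]),int(v[k+6])))
    print('plate y',y,o)
E
python3 plate.py; python3 scan.py | head -6; python3 -c "
from h import *
s=bot.get_state();print(s['force'],s['ft_torque'],s['tool_pos'],s['finger_force'])"
```

```text
plate y 0.04 [(np.float64(0.685), 80, 164), (np.float64(0.681), 92, 181)]
plate y 0.02 [(np.float64(0.685), 84, 160), (np.float64(0.68), 90, 179)]
plate y -0.02 [(np.float64(0.684), 83, 165), (np.float64(0.68), 94, 185)]
plate y -0.05 [(np.float64(0.683), 81, 157), (np.float64(0.677), 89, 134)]
tool phi -0.097
[-0.6, -0.5, -0.4, -0.3, -0.2, -0.1, -0.0, 0.1, 0.2, 0.3, 0.4, 0.5, 0.6, 0.7, 0.8, 0.9, 1.0, 1.1, 1.2]
side 0.06 [32, 38, 27, 27, 26, 27, 92, 105, 71, 79, 81, 87, 87, 77, 69, 82, 68, 69, 182]
side 0.075 [63, 29, 27, 29, 28, 28, 99, 85, 67, 72, 86, 94, 84, 70, 70, 40, 82, 171, 199]
side 0.09 [30, 25, 23, 26, 83, 30, 28, 79, 69, 69, 68, 68, 70, 68, 42, 65, 198, 198, 198]
side 0.79 [ 0.546 -0.227  0.119] [400. 263.]
[-0.06689242 -1.85539684  0.50705728] [-0.64632     0.23548378  0.02788367] [ 0.54660801 -0.22505347  0.06643845] 0.8724746480584145
```

On the slow stroke the plate moved about 4 mm, so something goes wrong at speed: either the catch or the return. I'll finish the stroke, return slowly and measure again.

drive_tool(rows=[-0.5,0,0.009,0,0,0,0.019,-0.5,-0.001,0.018,0,0,0,0.038,-0.5,-0.001,0.023,0,0,0,0.048,-0.5,-0.001,0.023,0,0,0,0.048])

```text
t: 44.7
tool_pos: [0.5482, -0.2141, 0.0664]
orientation: [0.099, 0.995, -0.0, -0.0]
force: [-0.1, -6.5, 0.5]
grip_width: 0.0211
finger_force: 2.6
```

```bash
python3 plate.py
```

```text
plate y 0.04 [(np.float64(0.685), 80, 164), (np.float64(0.681), 94, 183)]
plate y 0.02 [(np.float64(0.685), 84, 160), (np.float64(0.68), 91, 183)]
plate y -0.02 [(np.float64(0.684), 83, 165), (np.float64(0.68), 95, 188)]
plate y -0.05 [(np.float64(0.683), 81, 157), (np.float64(0.658), 35, 85)]
```

drive_tool(rows=[-0.5,0,-0.012,0,0,0,-0.026,-0.5,-0.001,-0.024,0,0,0,-0.053,-0.5,-0.003,-0.036,0,0,0,-0.079,-0.5,-0.005,-0.048,0,0,0,-0.105,-0.5,-0.008,-0.06,0,0,0,-0.132,-0.5,-0.012,-0.071,0,0,0,-0.158,-0.5,-0.016,-0.083,0,0,0,-0.184,-0.5,-0.021,-0.094,0,0,0,-0.21,-0.5,-0.026,-0.105,0,0,0,-0.237,-0.5,-0.032,-0.115,0,0,0,-0.263,-0.5,-0.039,-0.125,0,0,0,-0.289,-0.5,-0.046,-0.135,0,0,0,-0.316,-0.5,-0.054,-0.144,0,0,0,-0.342,-0.5,-0.062,-0.153,0,0,0,-0.368,-0.5,-0.071,-0.162,0,0,0,-0.395,-0.5,-0.08,-0.17,0,0,0,-0.421,-0.5,-0.09,-0.177,0,0,0,-0.447,-0.5,-0.1,-0.184,0,0,0,-0.474,-0.5,-0.11,-0.19,0,0,0,-0.5,-0.5,-0.113,-0.193,0,0,0,-0.508])

```text
t: 47.25
tool_pos: [0.5845, -0.3189, 0.066]
orientation: [-0.42, 0.908, 0.0, -0.0]
force: [-1.7, 4.8, 0.8]
grip_width: 0.0217
finger_force: 2.5
```

```bash
python3 plate.py; python3 k.py | tail -1
```

```text
plate y 0.04 [(np.float64(0.685), 80, 164), (np.float64(0.686), 97, 192)]
plate y 0.02 [(np.float64(0.685), 84, 160), (np.float64(0.684), 92, 176)]
plate y -0.02 [(np.float64(0.684), 83, 165), (np.float64(0.685), 99, 190)]
plate y -0.05 [(np.float64(0.683), 81, 157), (np.float64(0.683), 95, 178)]
r,phi 0.11117804405036502 0.8470650802937645
```

It looks as if the nut comes back with the return swing, but 1 mm edge resolution isn't enough to be sure. I'll build a sub-pixel plate measure and step through a cycle.

```bash
cat > plate.py <<'E'
from h import *
def edge(im,c,y,xs):
    v=np.array([cv2.getRectSubPix(im,(3,1),tuple(map(float,proj(c,[x,y,.048]))))[0].mean() for x in xs])
    k=int(np.argmax(np.convolve(np.diff(v),np.ones(7),'same')));a,b=max(k-12,0),k+12
    lo,hi=v[a:k].min(),v[k:b].max();m=(lo+hi)/2
    j=a+int(np.argmax(v[a:]>m)) if (v[a:]>m).any() else k
    return xs[j]
def plate(n='side',img=None):
    c=cam(n);im=(cv2.cvtColor(c['image'],cv2.COLOR_BGR2GRAY) if img is None else cv2.imread(img,0)).astype(np.float32)
    xs=np.arange(.650,.705,.00025)
    e=[edge(im,c,y,xs) for y in np.arange(-.04,.07,.01)]
    return np.round(np.median(e),4),np.round(np.array(e)*1000,1).tolist()
def ext(img=None):  # top: dark line centroid rows
    c=cam('top');im=(cv2.cvtColor(c['image'],cv2.COLOR_BGR2GRAY) if img is None else cv2.imread(img,0)).astype(float)
    o=[]
    for x in range(298,336,3):
        col=im[158:174,x-1:x+2].mean(1); w=np.clip(np.median(col)-15-col,0,None); 
        o.append((w*np.arange(158,174)).sum()/max(w.sum(),1e-9)-(.021*(x-298)))
    return np.round(o,1).tolist()
if __name__=='__main__':
    s=bot.get_state(); print('force',s['force'].round(1),'t',s['t'])
    print('now',plate()); print('top',ext())
E
python3 -c "
from plate import *
print('start',plate('side','pics/side1.png'),ext('pics/top1.png'))"; python3 plate.py
```

```text
start (np.float64(0.6844), [682.7, 683.0, 683.7, 684.2, 684.2, 684.7, 684.5, 684.2, 685.0, 686.0, 684.7, 685.7]) [166.0, 165.9, 165.9, 165.9, 166.4, 166.7, 166.6, 166.9, 166.9, 166.9, 167.0, 167.1, 167.2]
force [-1.6  3.5 -1.9] t 47.7
now (np.float64(0.6854), [683.2, 683.7, 684.0, 685.0, 685.2, 686.2, 685.5, 685.5, 686.0, 687.2, 686.5, 653.0])
top [166.0, 165.9, 165.9, 165.8, 166.0, 166.2, 166.3, 166.5, 166.4, 166.4, 166.3, 166.3, 166.3]
```

drive_tool(rows=[-0.5,-0.001,0.024,0,0,0,0.053,-0.5,-0.005,0.048,0,0,0,0.105,-0.5,-0.012,0.071,0,0,0,0.158,-0.5,-0.021,0.094,0,0,0,0.21,-0.5,-0.032,0.115,0,0,0,0.263,-0.5,-0.046,0.135,0,0,0,0.316,-0.5,-0.062,0.153,0,0,0,0.368,-0.5,-0.08,0.17,0,0,0,0.421,-0.5,-0.1,0.184,0,0,0,0.474,-0.5,-0.112,0.192,0,0,0,0.506,-0.5,-0.112,0.192,0,0,0,0.506])

```text
t: 49.18
tool_pos: [0.5487, -0.2147, 0.0671]
orientation: [0.096, 0.995, -0.0, 0.001]
force: [0.1, -0.9, 0.8]
grip_width: 0.0212
finger_force: 0.5
```

```bash
python3 plate.py
```

```text
force [ 0.1 -0.9  0.8] t 49.175
now (np.float64(0.6805), [679.7, 680.0, 679.0, 679.2, 679.5, 680.7, 680.7, 680.5, 681.0, 681.2, 681.2, 680.5])
top [167.9, 167.9, 167.9, 168.2, 168.2, 168.2, 168.2, 168.4, 168.4, 168.4, 168.3, 168.2, 168.2]
```

drive_tool(rows=[-0.5,-0.001,-0.024,0,0,0,-0.053,-0.5,-0.005,-0.048,0,0,0,-0.105,-0.5,-0.012,-0.071,0,0,0,-0.158,-0.5,-0.021,-0.094,0,0,0,-0.21])

```text
t: 49.78
tool_pos: [0.5496, -0.2629, 0.0667]
orientation: [-0.125, 0.992, 0.0, 0.001]
force: [0.5, 2.1, 1.0]
grip_width: 0.0212
finger_force: 1.1
```

```bash
python3 plate.py
```

```text
force [0.5 2.1 1. ] t 49.775
now (np.float64(0.6812), [680.5, 681.2, 680.2, 680.2, 680.2, 681.2, 681.0, 681.5, 681.7, 682.0, 682.0, 682.0])
top [167.4, 167.4, 167.4, 167.6, 167.8, 167.7, 167.6, 167.5, 167.4, 167.5, 167.9, 168.3, 169.8]
```

Confirmed: the forward stroke moved the plate 5 mm, and the return drags it part of the way back. I'll continue the return in steps to see where it lets go.

drive_tool(rows=[-0.5,-0.001,-0.024,0,0,0,-0.053,-0.5,-0.005,-0.048,0,0,0,-0.105,-0.5,-0.008,-0.06,0,0,0,-0.132,-0.5,-0.008,-0.06,0,0,0,-0.132])

```text
t: 50.38
tool_pos: [0.5603, -0.2907, 0.0663]
orientation: [-0.257, 0.966, 0.0, 0.0]
force: [-0.9, 0.9, 0.9]
grip_width: 0.0214
finger_force: 0.5
```

```bash
python3 plate.py
```

```text
force [-0.9  0.9  0.9] t 50.375
now (np.float64(0.6832), [681.7, 682.0, 682.0, 682.7, 683.5, 682.2, 683.0, 683.7, 684.7, 683.5, 684.0, 684.7])
top [166.7, 166.9, 166.9, 166.8, 166.7, 166.7, 166.7, 167.0, 167.4, 167.4, 167.6, 167.7, 167.6]
```

drive_tool(rows=[-0.5,-0.001,-0.024,0,0,0,-0.053,-0.5,-0.005,-0.048,0,0,0,-0.105,-0.5,-0.008,-0.06,0,0,0,-0.132,-0.5,-0.008,-0.06,0,0,0,-0.132])

```text
t: 50.98
tool_pos: [0.5785, -0.3146, 0.0662]
orientation: [-0.388, 0.922, 0.0, -0.0]
force: [-0.0, 0.4, -0.2]
grip_width: 0.0214
finger_force: 0.6
```

```bash
python3 plate.py
```

```text
force [-0.   0.4 -0.2] t 50.975
now (np.float64(0.6845), [683.2, 683.2, 683.7, 684.2, 684.5, 685.0, 684.5, 684.7, 685.0, 686.0, 686.0, 653.0])
top [166.0, 165.9, 165.8, 165.9, 166.2, 166.6, 166.6, 166.8, 166.9, 166.8, 166.9, 167.0, 167.0]
```

drive_tool(rows=[-0.5,0,0.005,0,0,0,0.01,-0.5,0,0.01,0,0,0,0.02,-0.5,0,0.01,0,0,0,0.02])

```text
t: 51.45
tool_pos: [0.5751, -0.311, 0.0666]
orientation: [-0.369, 0.929, -0.0, 0.0]
force: [0.2, 0.3, -1.0]
grip_width: 0.0211
finger_force: 0.0
```

```bash
python3 plate.py; python3 k.py | tail -1
```

```text
force [ 0.2  0.3 -1. ] t 51.45
now (np.float64(0.6846), [683.5, 683.0, 683.7, 684.0, 684.7, 685.0, 684.5, 684.7, 685.5, 685.7, 686.2, 653.0])
top [166.0, 165.9, 165.8, 165.9, 166.1, 166.5, 166.6, 166.8, 166.9, 166.8, 166.9, 166.9, 167.0]
r,phi 0.11220136661407974 0.7402533516480065
```

The coupling behaves like two-way lost motion: about 0.25 rad of slack, then the nut is dragged back. So the pawl isn't clicking over at these speeds, and a sharp back swing should shake it free. I'll go forward, then return fast with a running start inside a wider opening.

drive_tool(rows=[-0.5,-0.001,0.024,0,0,0,0.053,-0.5,-0.005,0.048,0,0,0,0.105,-0.5,-0.012,0.071,0,0,0,0.158,-0.5,-0.021,0.094,0,0,0,0.21,-0.5,-0.032,0.115,0,0,0,0.263,-0.5,-0.046,0.135,0,0,0,0.316,-0.5,-0.062,0.153,0,0,0,0.368,-0.5,-0.08,0.17,0,0,0,0.421,-0.5,-0.086,0.174,0,0,0,0.439,-0.5,-0.086,0.174,0,0,0,0.439])

```text
t: 53.1
tool_pos: [0.5465, -0.2184, 0.0665]
orientation: [0.081, 0.997, -0.0, -0.0]
force: [-0.6, -1.8, -0.3]
grip_width: 0.0213
finger_force: 0.6
```

```bash
python3 plate.py; python3 k.py | tail -1
```

```text
force [-0.6 -1.8 -0.3] t 53.1
now (np.float64(0.6804), [679.7, 680.0, 678.0, 680.0, 679.7, 680.2, 680.7, 680.5, 681.0, 681.5, 681.2, 681.7])
top [167.6, 167.9, 167.9, 168.2, 168.2, 168.1, 168.1, 168.2, 168.4, 168.4, 168.3, 168.3, 168.2]
r,phi 0.11274760562460939 -0.15052067238181013
```

drive_tool(rows=[-0.3,0,0.006,0,0,0,0,-0.3,0,0.006,0,0,0,0,-0.3,-0.02,-0.085,0,0,0,-0.085,-0.3,-0.068,-0.16,0,0,0,-0.17,-0.3,-0.11,-0.19,0,0,0,-0.255,-0.3,-0.11,-0.19,0,0,0,-0.34,-0.3,-0.11,-0.19,0,0,0,-0.425,-0.3,-0.11,-0.19,0,0,0,-0.5,-0.3,-0.11,-0.19,0,0,0,-0.5])

```text
t: 54.62
tool_pos: [0.5857, -0.3209, 0.0663]
orientation: [-0.428, 0.904, 0.0, 0.0]
force: [0.5, -0.2, -1.0]
grip_width: 0.03
finger_force: 0.0
```

```bash
python3 plate.py; python3 k.py | tail -1
```

```text
force [ 0.5 -0.2 -1. ] t 54.625
now (np.float64(0.6824), [681.2, 681.2, 681.7, 682.0, 682.5, 681.2, 682.5, 682.5, 683.0, 682.2, 683.0, 683.5])
top [167.0, 167.2, 167.3, 167.4, 167.4, 167.5, 167.6, 167.5, 167.4, 167.4, 167.8, 167.8, 167.9]
r,phi 0.11200111833330782 0.8680487313790204
```

The sharp return kept one tooth: the plate stayed about 2 mm further in. So sharp returns are the key. Forward again, then an even quicker return.

drive_tool(rows=[-0.3,-0.003,0.035,0,0,0,0.076,-0.3,-0.011,0.069,0,0,0,0.153,-0.3,-0.025,0.102,0,0,0,0.229,-0.3,-0.044,0.131,0,0,0,0.306,-0.3,-0.067,0.158,0,0,0,0.382,-0.3,-0.088,0.176,0,0,0,0.444,-0.3,-0.107,0.189,0,0,0,0.492,-0.3,-0.118,0.195,0,0,0,0.52,-0.3,-0.118,0.195,0,0,0,0.52])

```text
t: 56.15
tool_pos: [0.5473, -0.2135, 0.0666]
orientation: [0.102, 0.995, -0.0, -0.0]
force: [-0.9, -0.2, 1.3]
grip_width: 0.03
finger_force: 0.5
```

```bash
python3 plate.py; python3 k.py | tail -1
```

```text
force [-0.9 -0.2  1.3] t 56.15
now (np.float64(0.6779), [676.5, 676.7, 677.2, 677.7, 676.7, 678.0, 677.5, 678.0, 678.0, 678.7, 679.0, 678.7])
top [168.6, 168.8, 168.9, 168.8, 168.7, 168.6, 169.0, 169.1, 169.3, 169.4, 169.3, 169.3, 169.2]
r,phi 0.11271554513655814 -0.19352962915701988
```

drive_tool(rows=[-0.3,-0.033,-0.115,0,0,0,-0.085,-0.3,-0.118,-0.195,0,0,0,-0.17,-0.3,-0.118,-0.195,0,0,0,-0.255,-0.3,-0.118,-0.195,0,0,0,-0.34,-0.3,-0.118,-0.195,0,0,0,-0.425,-0.3,-0.118,-0.195,0,0,0,-0.52,-0.3,-0.118,-0.195,0,0,0,-0.52])

```text
t: 57.42
tool_pos: [0.5855, -0.3211, 0.0662]
orientation: [-0.428, 0.904, 0.0, 0.0]
force: [0.7, 0.4, -0.5]
grip_width: 0.03
finger_force: 0.0
```

```bash
python3 plate.py; python3 k.py | tail -1
```

```text
force [ 0.7  0.4 -0.5] t 57.425
now (np.float64(0.68), [679.7, 678.5, 678.7, 680.2, 679.7, 679.7, 680.7, 680.5, 679.7, 680.5, 681.2, 681.7])
top [168.0, 167.9, 167.9, 168.2, 168.2, 168.2, 168.3, 168.5, 168.5, 168.4, 168.3, 168.2, 168.2]
r,phi 0.11212221178530404 0.8680069851499729
```

One tooth (about 2.4 mm) per cycle, and reliable. I'll run four combined forward and sharp-return cycles; these stay safely short of the stop.

drive_tool(rows=[-0.3,-0.003,0.035,0,0,0,0.076,-0.3,-0.011,0.069,0,0,0,0.153,-0.3,-0.025,0.102,0,0,0,0.229,-0.3,-0.044,0.131,0,0,0,0.306,-0.3,-0.067,0.158,0,0,0,0.382,-0.3,-0.088,0.176,0,0,0,0.444,-0.3,-0.107,0.189,0,0,0,0.492,-0.3,-0.118,0.195,0,0,0,0.52,-0.3,-0.118,0.195,0,0,0,0.52,-0.3,-0.033,0.115,0,0,0,0.435,-0.3,0,0,0,0,0,0.35,-0.3,0,0,0,0,0,0.265,-0.3,0,0,0,0,0,0.18,-0.3,0,0,0,0,0,0.095,-0.3,0,0,0,0,0,0,-0.3,0,0,0,0,0,0])

```text
t: 59.82
tool_pos: [0.5854, -0.3213, 0.0663]
orientation: [-0.428, 0.904, 0.0, 0.0]
force: [0.2, 0.1, 0.6]
grip_width: 0.0298
finger_force: 0.0
```

```bash
python3 plate.py; python3 k.py | tail -1
```

```text
force [0.2 0.1 0.6] t 59.825
now (np.float64(0.6777), [676.2, 676.5, 676.7, 676.7, 677.7, 677.7, 677.5, 678.0, 678.0, 679.2, 677.7, 678.5])
top [169.0, 168.9, 168.9, 168.8, 168.7, 168.7, 169.2, 169.4, 169.5, 169.4, 169.3, 169.5, 169.7]
r,phi 0.11234704819100612 0.8684442387042299
```

drive_tool(rows=[-0.3,-0.003,0.035,0,0,0,0.076,-0.3,-0.011,0.069,0,0,0,0.153,-0.3,-0.025,0.102,0,0,0,0.229,-0.3,-0.044,0.131,0,0,0,0.306,-0.3,-0.067,0.158,0,0,0,0.382,-0.3,-0.088,0.176,0,0,0,0.444,-0.3,-0.107,0.189,0,0,0,0.492,-0.3,-0.118,0.195,0,0,0,0.52,-0.3,-0.118,0.195,0,0,0,0.52,-0.3,-0.033,0.115,0,0,0,0.435,-0.3,0,0,0,0,0,0.35,-0.3,0,0,0,0,0,0.265,-0.3,0,0,0,0,0,0.18,-0.3,0,0,0,0,0,0.095,-0.3,0,0,0,0,0,0,-0.3,0,0,0,0,0,0])

```text
t: 62.22
tool_pos: [0.5854, -0.3213, 0.0663]
orientation: [-0.428, 0.904, 0.0, 0.0]
force: [0.9, 0.2, -0.2]
grip_width: 0.0299
finger_force: 0.0
```

drive_tool(rows=[-0.3,-0.003,0.035,0,0,0,0.076,-0.3,-0.011,0.069,0,0,0,0.153,-0.3,-0.025,0.102,0,0,0,0.229,-0.3,-0.044,0.131,0,0,0,0.306,-0.3,-0.067,0.158,0,0,0,0.382,-0.3,-0.088,0.176,0,0,0,0.444,-0.3,-0.107,0.189,0,0,0,0.492,-0.3,-0.118,0.195,0,0,0,0.52,-0.3,-0.118,0.195,0,0,0,0.52,-0.3,-0.033,0.115,0,0,0,0.435,-0.3,0,0,0,0,0,0.35,-0.3,0,0,0,0,0,0.265,-0.3,0,0,0,0,0,0.18,-0.3,0,0,0,0,0,0.095,-0.3,0,0,0,0,0,0,-0.3,0,0,0,0,0,0])

```text
t: 64.22
tool_pos: [0.5854, -0.3214, 0.0663]
orientation: [-0.427, 0.904, 0.0, 0.0]
force: [0.0, 0.2, 0.1]
grip_width: 0.0298
finger_force: 0.0
```

```bash
python3 plate.py; python3 k.py | tail -1
```

```text
force [0.  0.2 0.1] t 64.225
now (np.float64(0.6726), [671.2, 671.2, 671.5, 672.0, 672.5, 672.7, 673.7, 672.2, 672.7, 673.5, 674.2, 673.0])
top [170.1, 170.5, 170.9, 170.8, 170.8, 171.1, 171.1, 171.0, 171.1, 171.4, 171.3, 171.2, 171.1]
r,phi 0.11235671347601041 0.8685199552683921
```

drive_tool(rows=[-0.3,-0.003,0.035,0,0,0,0.076,-0.3,-0.011,0.069,0,0,0,0.153,-0.3,-0.025,0.102,0,0,0,0.229,-0.3,-0.044,0.131,0,0,0,0.306,-0.3,-0.067,0.158,0,0,0,0.382,-0.3,-0.088,0.176,0,0,0,0.444,-0.3,-0.107,0.189,0,0,0,0.492,-0.3,-0.118,0.195,0,0,0,0.52,-0.3,-0.118,0.195,0,0,0,0.52,-0.3,-0.033,0.115,0,0,0,0.435,-0.3,0,0,0,0,0,0.35,-0.3,0,0,0,0,0,0.265,-0.3,0,0,0,0,0,0.18,-0.3,0,0,0,0,0,0.095,-0.3,0,0,0,0,0,0,-0.3,0,0,0,0,0,0])

```text
t: 66.62
tool_pos: [0.5854, -0.3213, 0.0663]
orientation: [-0.428, 0.904, 0.0, 0.0]
force: [-0.1, 0.7, 0.2]
grip_width: 0.0299
finger_force: 0.0
```

drive_tool(rows=[-0.3,-0.003,0.035,0,0,0,0.076,-0.3,-0.011,0.069,0,0,0,0.153,-0.3,-0.025,0.102,0,0,0,0.229,-0.3,-0.044,0.131,0,0,0,0.306,-0.3,-0.067,0.158,0,0,0,0.382,-0.3,-0.088,0.176,0,0,0,0.444,-0.3,-0.107,0.189,0,0,0,0.492,-0.3,-0.118,0.195,0,0,0,0.52,-0.3,-0.118,0.195,0,0,0,0.52,-0.3,-0.033,0.115,0,0,0,0.435,-0.3,0,0,0,0,0,0.35,-0.3,0,0,0,0,0,0.265,-0.3,0,0,0,0,0,0.18,-0.3,0,0,0,0,0,0.095,-0.3,0,0,0,0,0,0,-0.3,0,0,0,0,0,0])

```text
t: 68.62
tool_pos: [0.5855, -0.3214, 0.0663]
orientation: [-0.427, 0.904, -0.0, 0.0]
force: [0.1, 0.1, -0.7]
grip_width: 0.0298
finger_force: 0.0
```

```bash
python3 plate.py; python3 -c "from h import *;tubes()"
```

```text
force [ 0.1  0.1 -0.7] t 68.625
now (np.float64(0.6675), [665.7, 666.5, 666.7, 666.7, 667.0, 667.5, 667.5, 668.5, 669.2, 668.0, 668.5, 669.5])
top [172.0, 172.0, 172.1, 172.3, 172.3, 172.2, 172.1, 172.0, 172.0, 171.9, 172.1, 172.2, 172.1]
wrist mask 0.57 [322. 318.] (array([ 0.6126, -0.2108]), -1.316, np.float64(0.198), np.float64(0.134))
top 0.73 [291. 196.] [0.5984 0.0781 0.036 ]
top mask 0.89 [291. 191.] (array([0.6019, 0.0793]), -0.018, np.float64(0.108), np.float64(0.024))
side 0.55 [314. 213.] [0.6014 0.0729 0.036 ]
side mask 0.61 [315. 212.] (array([0.6094, 0.0757]), 0.003, np.float64(0.114), np.float64(0.047))
```

drive_tool(rows=[-0.3,-0.003,0.035,0,0,0,0.076,-0.3,-0.011,0.069,0,0,0,0.153,-0.3,-0.025,0.102,0,0,0,0.229,-0.3,-0.044,0.131,0,0,0,0.306,-0.3,-0.056,0.146,0,0,0,0.344,-0.3,-0.067,0.158,0,0,0,0.382,-0.3,-0.067,0.158,0,0,0,0.382])

```text
t: 70.05
tool_pos: [0.5454, -0.2449, 0.0665]
orientation: [-0.043, 0.999, -0.0, -0.0]
force: [-1.9, -1.4, -0.2]
grip_width: 0.0298
finger_force: 0.5
```

```bash
python3 plate.py; python3 k.py | tail -1
```

```text
force [-1.9 -1.4 -0.2] t 70.05
now (np.float64(0.6651), [662.5, 663.7, 664.0, 664.5, 665.0, 666.0, 665.5, 664.7, 665.7, 665.5, 666.0, 665.2])
top [172.5, 172.5, 172.4, 172.6, 172.6, 172.5, 172.4, 172.3, 172.3, 172.1, 172.1, 172.3, 172.2]
r,phi 0.11291470623891321 0.08679956485633356
```

No stop felt yet. I'll finish this stroke gently in two halves.

drive_tool(rows=[-0.3,-0.001,0.018,0,0,0,0.038,-0.3,-0.003,0.035,0,0,0,0.076,-0.3,-0.003,0.035,0,0,0,0.076])

```text
t: 70.82
tool_pos: [0.5455, -0.2274, 0.0664]
orientation: [0.037, 0.999, -0.0, -0.0]
force: [-0.4, -0.6, 1.6]
grip_width: 0.0299
finger_force: 0.6
```

drive_tool(rows=[-0.3,-0.001,0.018,0,0,0,0.038,-0.3,-0.002,0.028,0,0,0,0.06,-0.3,-0.002,0.028,0,0,0,0.06])

```text
t: 71.2
tool_pos: [0.5475, -0.2138, 0.0664]
orientation: [0.099, 0.995, -0.0, -0.0]
force: [-1.3, -0.5, 0.3]
grip_width: 0.0294
finger_force: 0.7
```

```bash
python3 plate.py; python3 k.py | tail -1
```

```text
force [-1.3 -0.5  0.3] t 71.2
now (np.float64(0.663), [661.5, 662.0, 662.7, 662.5, 663.0, 662.7, 663.0, 663.5, 663.5, 663.5, 663.2, 664.5])
top [172.9, 172.8, 172.7, 172.6, 172.4, 172.4, 172.5, 172.6, 172.5, 172.4, 172.4, 172.3, 172.2]
r,phi 0.11264058134792321 -0.1927813474635002
```

drive_tool(rows=[-0.3,-0.033,-0.115,0,0,0,-0.085,-0.3,-0.118,-0.195,0,0,0,-0.17,-0.3,-0.118,-0.195,0,0,0,-0.255,-0.3,-0.118,-0.195,0,0,0,-0.34,-0.3,-0.118,-0.195,0,0,0,-0.425,-0.3,-0.118,-0.195,0,0,0,-0.52,-0.3,-0.118,-0.195,0,0,0,-0.52])

```text
t: 72.47
tool_pos: [0.5863, -0.3208, 0.0663]
orientation: [-0.43, 0.903, -0.0, 0.0]
force: [0.1, 0.1, 0.3]
grip_width: 0.0296
finger_force: 0.0
```

drive_tool(rows=[-0.3,-0.003,0.035,0,0,0,0.076,-0.3,-0.011,0.069,0,0,0,0.153,-0.3,-0.025,0.102,0,0,0,0.229,-0.3,-0.044,0.131,0,0,0,0.306,-0.3,-0.044,0.131,0,0,0,0.306])

```text
t: 73.1
tool_pos: [0.5491, -0.262, 0.0667]
orientation: [-0.123, 0.992, -0.0, 0.0]
force: [-0.5, -0.8, 1.0]
grip_width: 0.0298
finger_force: 0.2
```

```bash
python3 plate.py; python3 k.py | tail -1
```

```text
force [-0.5 -0.8  1. ] t 73.1
now (np.float64(0.6629), [662.2, 662.7, 662.7, 662.2, 663.0, 662.7, 663.0, 664.2, 664.2, 665.0, 664.0, 662.7])
top [172.9, 172.8, 172.7, 172.6, 172.5, 172.5, 172.4, 172.6, 172.5, 172.4, 172.4, 172.3, 171.1]
r,phi 0.1118687458034406 0.24568019692194165
```

drive_tool(rows=[-0.3,-0.001,0.012,0,0,0,0.026,-0.3,-0.002,0.024,0,0,0,0.053,-0.3,-0.002,0.026,0,0,0,0.057,-0.3,-0.002,0.026,0,0,0,0.057])

```text
t: 74.0
tool_pos: [0.5467, -0.25, 0.0663]
orientation: [-0.065, 0.998, 0.0, -0.0]
force: [-0.9, -1.9, -0.7]
grip_width: 0.0302
finger_force: 0.8
```

drive_tool(rows=[-0.3,-0.001,0.012,0,0,0,0.026,-0.3,-0.002,0.024,0,0,0,0.053,-0.3,-0.002,0.026,0,0,0,0.057,-0.3,-0.002,0.026,0,0,0,0.057])

```text
t: 74.5
tool_pos: [0.5459, -0.2368, 0.0663]
orientation: [-0.005, 1.0, 0.0, -0.0]
force: [-1.7, -1.1, -0.4]
grip_width: 0.0296
finger_force: 0.8
```

```bash
python3 plate.py; python3 k.py | tail -1
```

```text
force [-1.7 -1.1 -0.4] t 74.5
now (np.float64(0.6619), [659.7, 661.2, 661.5, 661.5, 662.2, 661.7, 662.0, 662.2, 662.5, 663.0, 662.7, 658.5])
top [172.8, 172.6, 172.7, 172.8, 172.7, 172.7, 172.6, 172.6, 172.5, 172.4, 172.4, -0.7, -0.8]
r,phi 0.11198655637229203 0.012379762011978811
```

drive_tool(rows=[-0.3,-0.001,0.012,0,0,0,0.026,-0.3,-0.002,0.024,0,0,0,0.053,-0.3,-0.002,0.026,0,0,0,0.057,-0.3,-0.002,0.026,0,0,0,0.057])

```text
t: 75.4
tool_pos: [0.5468, -0.2246, 0.0664]
orientation: [0.055, 0.998, -0.001, -0.0]
force: [-0.8, -7.5, -2.3]
grip_width: 0.0295
finger_force: 3.8
```

drive_tool(rows=[-0.3,-0.001,0.012,0,0,0,0.026,-0.3,-0.001,0.022,0,0,0,0.048,-0.3,-0.001,0.022,0,0,0,0.048,-0.3,-0.001,0.022,0,0,0,0.048])

```text
t: 75.9
tool_pos: [0.5483, -0.2155, 0.0664]
orientation: [0.105, 0.994, -0.002, -0.0]
force: [-0.1, -16.6, -5.4]
grip_width: 0.03
finger_force: 8.5
```

```bash
python3 plate.py; python3 k.py | tail -1
```

```text
force [ -0.1 -16.6  -5.4] t 75.9
now (np.float64(0.6614), [659.7, 661.2, 661.2, 661.2, 660.7, 661.5, 662.2, 662.2, 662.5, 663.2, 662.7, 658.2])
top [172.7, 172.8, 172.9, 172.8, 172.7, 172.7, 172.6, 172.6, 172.5, 172.4, -0.6, -0.7, -0.8]
r,phi 0.11150559172453602 -0.18018052708203466
```

drive_tool(rows=[-0.3,-0.033,-0.115,0,0,0,-0.085,-0.3,-0.118,-0.195,0,0,0,-0.17,-0.3,-0.118,-0.195,0,0,0,-0.255,-0.3,-0.118,-0.195,0,0,0,-0.34,-0.3,-0.118,-0.195,0,0,0,-0.425,-0.3,-0.118,-0.195,0,0,0,-0.52,-0.3,-0.118,-0.195,0,0,0,-0.52])

```text
t: 77.18
tool_pos: [0.5866, -0.3204, 0.0666]
orientation: [-0.425, 0.905, -0.0, 0.0]
force: [-0.4, -0.5, -0.4]
grip_width: 0.0296
finger_force: 0.0
```

drive_tool(rows=[-0.3,-0.003,0.035,0,0,0,0.076,-0.3,-0.011,0.069,0,0,0,0.153,-0.3,-0.018,0.089,0,0,0,0.2,-0.3,-0.018,0.089,0,0,0,0.2])

```text
t: 77.68
tool_pos: [0.5578, -0.2848, 0.0668]
orientation: [-0.227, 0.974, -0.0, 0.0]
force: [-0.3, 0.1, 0.2]
grip_width: 0.0298
finger_force: 0.3
```

```bash
python3 plate.py; python3 k.py | tail -1
```

```text
force [-0.3  0.1  0.2] t 77.675
now (np.float64(0.6616), [659.7, 660.0, 660.2, 661.5, 661.5, 661.7, 662.5, 663.5, 664.0, 662.2, 662.5, 659.5])
top [172.8, 172.7, 172.5, 172.8, 172.7, 172.7, 172.6, 172.6, 172.5, 172.3, 172.4, 172.3, -0.8]
r,phi 0.1116904288349953 0.462331813469212
```

On that stroke the force rose to 16 N before the post, so the nut reached its stop. I'll press forward once more and leave the nut there, without another return.

drive_tool(rows=[-0.3,-0.001,0.024,0,0,0,0.053,-0.3,-0.005,0.048,0,0,0,0.105,-0.3,-0.005,0.048,0,0,0,0.105,-0.3,-0.005,0.048,0,0,0,0.105])

```text
t: 78.58
tool_pos: [0.55, -0.2643, 0.0665]
orientation: [-0.119, 0.993, -0.001, 0.001]
force: [4.4, -9.6, -4.9]
grip_width: 0.0305
finger_force: 5.4
```

drive_tool(rows=[-0.3,0,0.012,0,0,0,0.026,-0.3,-0.001,0.024,0,0,0,0.053,-0.3,-0.002,0.026,0,0,0,0.057,-0.3,-0.002,0.026,0,0,0,0.057])

```text
t: 79.08
tool_pos: [0.5482, -0.2537, 0.0666]
orientation: [-0.06, 0.998, -0.002, 0.001]
force: [4.6, -23.2, -8.5]
grip_width: 0.0301
finger_force: 11.4
```

drive_tool(rows=[-0.3,0,0.012,0,0,0,0.026,-0.3,-0.001,0.024,0,0,0,0.053,-0.3,-0.002,0.026,0,0,0,0.057,-0.3,-0.002,0.026,0,0,0,0.057])

```text
t: 79.58
tool_pos: [0.5473, -0.243, 0.0666]
orientation: [-0.0, 1.0, -0.004, 0.001]
force: [5.2, -35.5, -12.0]
grip_width: 0.0298
finger_force: 17.8
```

```bash
python3 plate.py; python3 k.py | tail -1
```

```text
force [  5.2 -35.5 -12. ] t 79.575
now (np.float64(0.6614), [659.7, 661.2, 660.2, 660.2, 660.7, 661.5, 662.2, 662.2, 662.5, 663.2, 662.7, 658.2])
top [172.6, 172.7, 172.9, 172.8, 172.7, 172.7, 172.6, 172.3, 172.5, 172.4, -0.6, -0.7, -0.8]
r,phi 0.11087161947840775 0.06757938999936794
```

At 35 N with the handle stopped well short of the post, the nut is at its stop. I'll unload, centre on the knob and lift away.

drive_tool(rows=[-0.3,-0.003,-0.035,0,0,0,-0.076,-0.3,-0.008,-0.055,0,0,0,-0.12,-0.1,-0.011,-0.068,0,0,0,-0.15,-0.1,-0.011,-0.068,0,0,0,-0.15,-0.1,-0.011,-0.068,0,0,0,-0.15])

```text
t: 80.6
tool_pos: [0.5517, -0.2705, 0.0663]
orientation: [-0.156, 0.988, 0.0, -0.0]
force: [-0.6, -2.1, 0.0]
grip_width: 0.0382
finger_force: 0.4
```

```bash
python3 plate.py; python3 k.py | tail -3
```

```text
force [-0.6 -2.1  0. ] t 80.6
now (np.float64(0.6614), [659.7, 661.2, 661.2, 660.0, 660.5, 661.5, 662.2, 662.2, 662.5, 662.7, 662.7, 658.5])
top [172.7, 172.9, 172.9, 172.8, 172.7, 172.7, 172.6, 172.5, 172.5, 172.4, -0.6, -0.7, -0.8]
top wrench_knob 0.47 [ 0.6466 -0.0202  0.119 ]
top endplate_top 0.75 [ 0.6572 -0.0217  0.048 ]
r,phi 0.1117894757890479 0.3177863864686493
```

drive_tool(rows=[-0.1,0,0,-0.08,0,0,0,-0.1,0,0,-0.16,0,0,0,-0.1,0,0,-0.26,0,0,0,-0.1,0,0,-0.26,0,0,0,-0.1,0,0,-0.26,0,0,0])

```text
t: 81.62
tool_pos: [0.5518, -0.2703, 0.1963]
orientation: [-0.157, 0.988, 0.0, 0.0]
force: [-0.0, 0.1, -0.8]
grip_width: 0.0383
finger_force: 0.0
```

```bash
python3 plate.py; python3 k.py; python3 -c "
from h import *
tubes()
c=cam('wrist')
for t,z in (('stylus_grip',.1),('stand_mouth',.044),('recess',.042)):
  for r in optics.spot_point('wrist',t)[:3]: print(t,round(r['score'],2),np.round(r['centre']),at(c,r['centre'],z))
plan([.447,-.095,.19],0)"
```

```text
force [-0.   0.1 -0.8] t 81.625
now (np.float64(0.6614), [659.7, 661.2, 661.2, 660.2, 660.7, 661.5, 662.2, 662.2, 662.5, 663.2, 662.7, 658.2])
top [172.7, 172.7, 172.9, 172.8, 172.7, 172.7, 172.6, 172.5, 172.5, 172.4, -0.6, -0.7, -0.8]
81.725 [ 0.55129945 -0.27035804  0.19519144] [0.39290475 0.06565914 0.245849  ] 0.03855846101358489
side wrench_knob 0.84 [ 0.555 -0.282  0.119]
side endplate_top 0.57 [ 0.6442 -0.0309  0.048 ]
top wrench_knob 0.63 [0.4524 0.0475 0.119 ]
top endplate_top 0.53 [ 0.6542 -0.0102  0.048 ]
r,phi 0.112250126640016 0.3157599932291283
wrist 0.62 [583. 296.] [0.6038 0.0819 0.036 ]
wrist 0.49 [534. 282.] [0.6044 0.0153 0.036 ]
wrist mask 0.79 [582. 296.] (array([0.604 , 0.0756]), -0.019, np.float64(0.112), np.float64(0.051))
top 0.62 [291. 195.] [0.6032 0.0791 0.036 ]
top mask 0.61 [290. 196.] (array([0.6006, 0.0789]), -0.01, np.float64(0.111), np.float64(0.025))
side 0.57 [313. 212.] [0.6008 0.0784 0.036 ]
side mask 0.69 [312. 209.] (array([0.6088, 0.0775]), -0.01, np.float64(0.113), np.float64(0.05))
side mask 0.48 [380. 253.] (array([ 0.61 , -0.088]), -1.282, np.float64(0.423), np.float64(0.241))
stylus_grip 0.58 [559. 133.] [ 0.44787771 -0.09447512  0.1       ]
stand_mouth 0.95 [524. 125.] [ 0.44544122 -0.09097063  0.044     ]
stand_mouth 0.59 [584. 298.] [0.60243703 0.07524676 0.044     ]
row [0.0909, 0.3991, 0.0128] [-0.0, 0.0, 0.1502] rows>=3.3 t 82.67
```

The spanner is free and the plate stayed home. I need to confirm the second tube, so I'll take the earlier overhead fixture pose and compare.

```bash
python3 -c "
from h import *
plan([.5608,-.0217,.1545],0)"
```

```text
row [-0.1709, 0.4681, 0.0838] [-0.0, 0.0, 0.1502] rows>=4.0 t 82.67
```

drive_tool(rows=[0.3,-0.04,0.12,0,0,0,0.04,0.3,-0.1,0.28,0,0,0,0.1,0.3,-0.171,0.468,0.084,0,0,0.15,0.3,-0.171,0.468,0.084,0,0,0.15,0.3,-0.171,0.468,0.084,0,0,0.15,0.3,-0.171,0.468,0.084,0,0,0.15,0.3,-0.171,0.468,0.084,0,0,0.15])

```text
t: 83.55
tool_pos: [0.5611, -0.0226, 0.1549]
orientation: [0.0, 1.0, 0.0, 0.0]
force: [0.3, 0.1, -0.5]
grip_width: 0.0554
finger_force: 0.0
```

```bash
python3 - <<'E'
from h import *
s=bot.get_state();print(s['tool_pos'])
c=cam('wrist','w10.png')
for t,z in (('tube1_center',.036),('stylus_grip',.1),('stand_mouth',.044),('recess',.042)):
  for r in optics.spot_point('wrist',t)[:4]: print(t,round(r['score'],2),np.round(r['centre'],1),np.round(at(c,r['centre'],z),4))
for r in optics.cut_out('wrist','tube1_center')[:4]: print('mask',round(r['score'],2),np.round(r['centre']),axes(c,r['mask'],.04))
g=cv2.cvtColor(c['image'],cv2.COLOR_BGR2GRAY).astype(np.float32)
# dark caps: brightness at cap tops (x= .6+-.05, z=.049) per groove, and barrel line
for y in (-.119,-.053,.013,.079):
    print(y,[(dx,int(cv2.getRectSubPix(g,(5,5),tuple(map(float,proj(c,[.601+dx,y,.049]))))[:,:].mean())) for dx in (-.05,-.03,0,.03,.05)])
for x in (.551,.601): print(x,[int(cv2.getRectSubPix(g,(3,3),tuple(map(float,proj(c,[x,y,.047]))))[:,:].mean()) for y in np.arange(-.14,.11,.006)])
E
```

```text
[ 0.56112227 -0.02259345  0.15487389]
tube1_center 0.95 [423.4 218.2] [0.6018 0.0798 0.036 ]
stylus_grip 0.92 [206.  33.] [ 0.4471 -0.0953  0.1   ]
stand_mouth 0.67 [232.4  41.7] [ 0.4454 -0.092   0.044 ]
recess 0.87 [411.6  37.5] [0.4422 0.0526 0.042 ]
mask 0.94 [425. 218.] (array([0.6042, 0.0787]), -0.009, np.float64(0.113), np.float64(0.035))
-0.119 [(-0.05, 174), (-0.03, 101), (0, 145), (0.03, 159), (0.05, 62)]
-0.053 [(-0.05, 43), (-0.03, 147), (0, 147), (0.03, 159), (0.05, 50)]
0.013 [(-0.05, 171), (-0.03, 73), (0, 171), (0.03, 168), (0.05, 77)]
0.079 [(-0.05, 63), (-0.03, 152), (0, 184), (0.03, 175), (0.05, 52)]
0.551 [200, 200, 175, 177, 178, 178, 177, 177, 177, 176, 175, 142, 103, 44, 43, 43, 43, 74, 99, 143, 169, 169, 169, 169, 170, 170, 171, 173, 173, 175, 176, 178, 179, 121, 61, 59, 62, 64, 65, 162, 204, 204]
0.601 [189, 190, 128, 165, 165, 166, 165, 166, 167, 167, 167, 172, 173, 156, 137, 145, 123, 173, 172, 173, 172, 172, 172, 172, 171, 171, 171, 171, 172, 172, 172, 172, 173, 116, 103, 131, 182, 177, 177, 203, 203, 203]
```

Both tubes are cradled: the second tube's caps are at y ≈ -0.052, and the barrel is in the notch. Now the stylus.

```bash
python3 - <<'E'
from h import *
import cv2
c=optics.camera('wrist');g=cv2.cvtColor(c['image'],cv2.COLOR_BGR2GRAY)
p=proj(c,[.4417,.0544,.037]);u,v=int(p[0]),int(p[1]);w=g[v-18:v+19,u-18:u+19]
m=(w>110).astype(np.uint8);n,l,st,ce=cv2.connectedComponentsWithStats(m)
print(p,[(st[i][4],ce[i]+[u-18,v-18],at(c,ce[i]+[u-18,v-18],.037)) for i in range(1,n) if 20<st[i][4]<600])
# stand block: dark square
p=proj(c,[.4465,-.094,.044]);print(p)
plan([.4465,-.094,.15],0)
E
```

```text
[411.94407782  37.95602847] []
[229.62442922  43.51328065]
row [0.2288, -0.1436, 0.009] [0.0, 0.0001, -0.0002] rows>=2.2 t 83.9
```

drive_tool(rows=[0.3,0.1,-0.06,0,0,0,0,0.3,0.229,-0.144,0,0,0,0,0.3,0.229,-0.144,0,0,0,0,0.3,0.229,-0.144,0,0,0,0,0.3,0.229,-0.144,0,0,0,0])

```text
t: 84.52
tool_pos: [0.4475, -0.0935, 0.1547]
orientation: [-0.0, 1.0, -0.0, 0.0]
force: [0.4, 0.3, 0.6]
grip_width: 0.0554
finger_force: 0.0
```

```bash
python3 - <<'E'
from h import *
s=bot.get_state();print(s['tool_pos'],s['qpos'])
c=cam('wrist','w11.png')
for t,z in (('stylus_grip',.1),('stand_mouth',.044),('recess',.042)):
  for r in optics.spot_point('wrist',t)[:3]: print(t,round(r['score'],2),np.round(r['centre'],1),np.round(at(c,r['centre'],z),4))
for r in optics.cut_out('wrist','stylus_grip')[:2]:
    P=np.argwhere(r['mask']);print('mask',r['score'],P.min(0)[::-1],P.max(0)[::-1])
# cork top: brownish
h=c['image'].astype(int);b=((h[...,2]-h[...,0])>35);n,l,st,ce=cv2.connectedComponentsWithStats(b.astype(np.uint8))
for i in range(1,n):
    if st[i][4]>60: print(st[i],ce[i].round(1))
print(proj(c,[.4465,-.094,.1275]),proj(c,[.4465,-.094,.1]))
g=cv2.cvtColor(c['image'],cv2.COLOR_BGR2GRAY);p=proj(c,[.4417,.0544,.037]);print(p);u,v=p.round().astype(int);print(g[v-24:v+25:4,u-24:u+25:4])
plan([.4465,-.094,.045],0)
E
```

```text
[ 0.44749781 -0.09347623  0.15465785] [ 2.27227735e-01  2.38126785e-02 -5.05052371e-01  2.37946291e-04
 -1.04113902e+00 -1.79748078e+00]
stylus_grip 0.85 [313.9 198.2] [ 0.446 -0.097  0.1  ]
stand_mouth 0.96 [201.2  77.9] [ 0.3593 -0.1911  0.044 ]
stand_mouth 0.92 [320.5 175.8] [ 0.4432 -0.0917  0.044 ]
recess 0.93 [477.9 177.7] [0.4455 0.0529 0.042 ]
mask 0.58 [308 173] [329 221]
[ 173   43   73   67 4360] [209.   76.6]
[309 209  16   9  71] [315.7 213.9]
[317.90558447 211.87561539] [317.94222181 198.85339086]
[477.65195755 172.35386812]
[[ 54  52  52  53  53  53  53  53  54  54  55  56  58]
 [ 53  53  53  52  53  52  52  53  53  54  54  56  57]
 [ 54  53  53  52  51  52  52  50  53  54  52  55  56]
 [ 55  53  52  52  51  52  50  52  52  52  53  54  56]
 [ 54  53  53  52  51  51  52  52  52  53  53  55  55]
 [ 53  52  52  52  51  54  95  50  51  54  54  53  54]
 [ 53  54  52  52  53 190 197 158  45  53  54  54  54]
 [ 54  55  53  52  94 199 195 152  45  51  55  53  56]
 [ 55  55  53  54  59 160 151  50  49  52  54  54  56]
 [ 55  55  53  53  51  50  49  49  53  53  54  55  55]
 [ 56  55  54  54  54  54  53  54  52  54  55  56  57]
 [ 57  57  55  56  54  55  53  54  56  55  56  58  57]
 [ 59  56  57  55  56  56  54  55  56  56  56  57  57]]
row [0.0006, -0.0012, 0.2182] [-0.0001, -0.0003, 0.0005] rows>=1.7 t 84.78
```

The stylus top is within 1 mm of the expected place. Descend and grip.

drive_tool(rows=[0.3,0,-0.002,0.09,0,0,0,0.3,0,-0.002,0.16,0,0,0,0.3,0,-0.002,0.205,0,0,0,0.3,0,-0.002,0.218,0,0,0,0.3,0,-0.002,0.218,0,0,0,-1,0,-0.002,0.218,0,0,0,-1,0,-0.002,0.218,0,0,0,-1,0,-0.002,0.218,0,0,0,-1,0,-0.002,0.218,0,0,0,-1,0,-0.002,0.218,0,0,0,-1,0,-0.002,0.218,0,0,0])

```text
t: 86.15
tool_pos: [0.4472, -0.0947, 0.0461]
orientation: [-0.0, 1.0, 0.0, 0.001]
force: [0.5, 0.4, 6.3]
grip_width: 0.0137
finger_force: 58.3
```

drive_tool(rows=[-1,0,0,-0.05,0,0,0,-1,0,0,-0.1,0,0,0,-1,0,0,-0.16,0,0,0,-1,0,0,-0.16,0,0,0,-1,0,0,-0.16,0,0,0])

```text
t: 86.78
tool_pos: [0.4459, -0.0947, 0.1249]
orientation: [-0.0, 1.0, 0.0, -0.0]
force: [0.1, -0.2, -1.5]
grip_width: 0.0134
finger_force: 58.4
```

```bash
python3 - <<'E'
from h import *
s=bot.get_state();print(s['tool_pos'],s['grip_width'],s['finger_force'])
plan([.444,.0535,s['tool_pos'][2]],0)
E
```

```text
[ 0.44585813 -0.09472077  0.12492012] 0.01339213557331639 58.407467007637024
row [0.0037, 0.2964, 0.0001] [0.0002, -0.0002, 0.0001] rows>=2.4 t 86.78
```

drive_tool(rows=[-1,0.001,0.06,0,0,0,0,-1,0.002,0.16,0,0,0,0,-1,0.003,0.25,0,0,0,0,-1,0.003,0.296,0,0,0,0,-1,0.003,0.296,0,0,0,0,-1,0.003,0.296,0,0,0,0])

```text
t: 87.52
tool_pos: [0.4442, 0.0528, 0.1246]
orientation: [-0.0, 1.0, -0.0, -0.001]
force: [0.7, 0.5, 0.1]
grip_width: 0.0136
finger_force: 58.6
```

```bash
python3 - <<'E'
from h import *
s=bot.get_state();print(s['tool_pos'],s['grip_width'])
for n in ('wrist','top'):
    c=cam(n,n+'12.png')
    for t,z in (('stylus_tip',s['tool_pos'][2]-.0386),('recess',.042),('stylus_grip',s['tool_pos'][2]+.054)):
      for r in optics.spot_point(n,t)[:2]: print(n,t,round(r['score'],2),np.round(r['centre'],1),np.round(at(c,r['centre'],z),4))
c=cam('wrist');g=cv2.cvtColor(c['image'],cv2.COLOR_BGR2GRAY)
tp=s['tool_pos'];print('pred tip',proj(c,tp-[0,0,.0386]),'pred button',proj(c,[.444,.0535,.037]))
u,v=proj(c,[.444,.0535,.037]).round().astype(int);print(u,v)
for row in g[v-26:v+27:3,u-27:u+28:3]: print(' '.join('%3d'%x for x in row))
E
```

```text
[0.44417426 0.05278861 0.12456201] 0.013576864788922133
wrist stylus_tip 0.64 [319.  205.9] [0.4429 0.053  0.086 ]
wrist recess 0.72 [320.5 187.8] [0.4427 0.0543 0.042 ]
wrist stylus_grip 0.57 [316.9 278.2] [0.4436 0.0519 0.1786]
wrist stylus_grip 0.32 [345.4 339.8] [0.4769 0.0654 0.1786]
top stylus_tip 0.17 [429.4 215.8] [ 0.5537 -0.2856  0.086 ]
top recess 0.6 [339.4 194.8] [ 0.6055 -0.0517  0.042 ]
pred tip [318.53449238 206.18742959] pred button [319.32215259 186.44660004]
319 186
 38  36  37  35  35  35  35  34  35  34  35  34  38  39  39  39  39  41  41
 37  37  36  34  33  35  34  34  35  34  36  35  36  36  37  39  40  41  42
 38  36  35  36  35  34  35  33  34  35  35  34  35  35  37  38  39  41  42
 39  37  37  37  35  35  34  34  33  35  35  34  35  38  37  39  38  39  41
 39  38  36  35  34  36  34  33  36  34  34  34  35  35  36  37  39  38  41
 39  37  37  36  34  34  35  34  34  33  33  34  35  35  35  38  38  40  42
 37  38  38  36  36  35  34  34  35  41  37  33  36  37  37  37  38  40  38
 41  39  39  36  36  35  34  41  92 109 106  76  35  36  35  37  40  40  41
 40  39  37  36  35  35  33  76 109 108 108 107  64  38  46  43  43  45  49
 40  39  37  37  38  35  35  78 108 108 107 113  62  45  50  50  50  52  54
 43  40  39  37  37  36  35  47 103 109 111 132  36  46  49  50  49  52  52
 42  39  40  38  36  37  37  34  39  62  75  40  39  47  48  51  51  52  52
 42  40  40  39  38  38  38  37  37  37  36  41  47  48  49  50  50  51  52
 44  42  41  39  40  37  38  40  45  45  46  47  48  48  49  51  50  51  52
 44  42  41  40  41  40  42  46  48  52  47  46  47  46  47  48  50  51  51
 50  48  48  45  46  46  45  47  69  73  61  45  46  47  48  48  49  50  51
 50  50  48  47  47  46  46  49  69  71  64  45  47  47  48  49  49  51  51
 50  50  48  49  46  46  46  62  69  72  70  51  46  47  47  49  48  50  50
```

The tip is about 1 mm left of the button's centre. I'll correct that and press down in stages.

drive_tool(rows=[-1,0,0.0024,0.04,0,0,0,-1,0,0.0024,0.08,0,0,0,-1,0,0.0024,0.095,0,0,0,-1,0,0.0024,0.102,0,0,0,-1,0,0.0024,0.102,0,0,0])

```text
t: 88.6
tool_pos: [0.4449, 0.0544, 0.0747]
orientation: [-0.0, 1.0, -0.0, -0.0]
force: [-1.6, 0.2, 0.7]
grip_width: 0.0136
finger_force: 58.6
```

drive_tool(rows=[-1,0,0,0.004,0,0,0,-1,0,0,0.008,0,0,0,-1,0,0,0.01,0,0,0,-1,0,0,0.01,0,0,0,-1,0,0,0.01,0,0,0])

```text
t: 89.22
tool_pos: [0.4454, 0.0546, 0.0701]
orientation: [-0.0, 1.0, 0.0, 0.001]
force: [-2.8, -0.4, 6.8]
grip_width: 0.0136
finger_force: 59.3
```

drive_tool(rows=[-1,0,0,0.003,0,0,0,-1,0,0,0.003,0,0,0,-1,0,0,0.003,0,0,0])

```text
t: 89.6
tool_pos: [0.4461, 0.0547, 0.0696]
orientation: [-0.001, 1.0, 0.0, 0.001]
force: [-3.0, -1.5, 17.4]
grip_width: 0.0133
finger_force: 60.5
```

drive_tool(rows=[-1,0,0,-0.03,0,0,0,-1,0,0,-0.08,0,0,0,-1,0,0,-0.115,0,0,0,-1,0,0,-0.115,0,0,0])

```text
t: 90.1
tool_pos: [0.4458, 0.0551, 0.1264]
orientation: [-0.0, 1.0, 0.001, 0.001]
force: [0.3, 0.3, 0.2]
grip_width: 0.0136
finger_force: 58.6
```

```bash
python3 - <<'E'
from h import *
s=bot.get_state();print(s['tool_pos'],s['grip_width'])
c=cam('wrist')
for t,z in (('stylus_tip',s['tool_pos'][2]-.0386),('recess',.042),('stand_mouth',.044)):
  for r in optics.spot_point('wrist',t)[:2]: print(t,round(r['score'],2),np.round(r['centre'],1),np.round(at(c,r['centre'],z),4))
print('pred tip',proj(c,s['tool_pos']-[0,0,.0386]))
plan([.4465,-.0947,.125],0)
E
```

```text
[0.4457762  0.05508212 0.12642412] 0.013594237547172004
stylus_tip 0.89 [319.1 204.5] [0.4436 0.0554 0.0878]
recess 0.68 [318.7 183.6] [0.4415 0.0553 0.042 ]
recess 0.6 [146.3 330.5] [ 0.5908 -0.1132  0.042 ]
stand_mouth 0.73 [139.8 185.5] [ 0.4425 -0.0932  0.044 ]
pred tip [318.58989165 207.33400249]
row [-0.0044, -0.2979, -0.0009] [-0.0002, -0.0006, 0.0001] rows>=2.4 t 90.3
```

The button bottomed out with a clear 17 N. Now I'll take the stylus back to the stand.

drive_tool(rows=[-1,0,-0.06,0,0,0,0,-1,0,-0.16,0,0,0,0,-1,-0.002,-0.25,0,0,0,0,-1,-0.002,-0.298,0,0,0,0,-1,-0.002,-0.298,0,0,0,0,-1,-0.002,-0.298,0,0,0,0,-1,-0.002,-0.298,0,0,0,0])

```text
t: 91.18
tool_pos: [0.4459, -0.0939, 0.1252]
orientation: [-0.001, 1.0, -0.0, -0.0]
force: [0.1, 0.3, -0.1]
grip_width: 0.0136
finger_force: 58.7
```

```bash
python3 - <<'E'
from h import *
s=bot.get_state();print(s['tool_pos'])
c=cam('wrist')
for t,z in (('stylus_tip',s['tool_pos'][2]-.0386),('stand_mouth',.044)):
  for r in optics.spot_point('wrist',t)[:2]: print(t,round(r['score'],2),np.round(r['centre'],1),np.round(at(c,r['centre'],z),4))
plan([.4465,-.0947,.0461],0)
E
```

```text
[ 0.44587489 -0.09394122  0.12518073]
stylus_tip 0.86 [318.8 205.1] [ 0.4441 -0.0939  0.0866]
stand_mouth 0.68 [321.8 189.9] [ 0.4459 -0.0913  0.044 ]
stand_mouth 0.62 [194.7  76.9] [ 0.3578 -0.1866  0.044 ]
row [-0.001, -0.0014, 0.1586] [0.0, 0.0, 0.0008] rows>=1.3 t 91.33
```

drive_tool(rows=[-1,-0.001,-0.001,0.04,0,0,0,-1,-0.001,-0.001,0.07,0,0,0,-1,-0.001,-0.001,0.09,0,0,0,-1,-0.001,-0.001,0.105,0,0,0,-1,-0.001,-0.001,0.105,0,0,0])

```text
t: 91.95
tool_pos: [0.4462, -0.095, 0.0726]
orientation: [-0.0, 1.0, -0.0, -0.0]
force: [-1.1, -0.0, 0.6]
grip_width: 0.0133
finger_force: 58.7
```

drive_tool(rows=[-1,0,0,0.02,0,0,0,-1,0,0,0.035,0,0,0,-1,0,0,0.048,0,0,0,-1,0,0,0.05,0,0,0,-1,0,0,0.05,0,0,0])

```text
t: 92.58
tool_pos: [0.4465, -0.0951, 0.0479]
orientation: [-0.0, 1.0, -0.0, -0.0]
force: [-0.2, -0.1, -0.7]
grip_width: 0.0136
finger_force: 58.7
```

drive_tool(rows=[-1,0,0,0.003,0,0,0,-1,0,0,0.003,0,0,0,-0.5,0,0,0.003,0,0,0,-0.3,0,0,0.003,0,0,0,0.3,0,0,0.003,0,0,0,0.3,0,0,0.003,0,0,0,0.3,0,0,0.003,0,0,0,0.3,0,0,-0.08,0,0,0,0.3,0,0,-0.18,0,0,0,0.3,0,0,-0.26,0,0,0,0.3,0,0,-0.26,0,0,0,0.3,0,0,-0.26,0,0,0])

```text
t: 94.08
tool_pos: [0.4459, -0.095, 0.1774]
orientation: [-0.0, 1.0, 0.0, -0.0]
force: [0.3, 0.5, -0.2]
grip_width: 0.0556
finger_force: 0.0
```

```bash
python3 - <<'E'
from h import *
s=bot.get_state();print(s['tool_pos'],s['grip_width'])
c=cam('wrist')
for t,z in (('stylus_grip',.1),('stand_mouth',.044),('tube1_center',.036)):
  for r in optics.spot_point('wrist',t)[:3]: print(t,round(r['score'],2),np.round(r['centre'],1),np.round(at(c,r['centre'],z),4))
h=c['image'].astype(int);b=((h[...,2]-h[...,0])>30);n,l,st,ce=cv2.connectedComponentsWithStats(b.astype(np.uint8))
print([(st[i].tolist(),ce[i].round(1).tolist()) for i in range(1,n) if st[i][4]>40])
print('pred top/bottom of sleeve',proj(c,[.4465,-.095,.1275]),proj(c,[.4465,-.095,.0725]))
sd=cam('side')
for r in optics.spot_point('side','stylus_grip')[:2]: print('side',round(r['score'],2),np.round(r['centre'],1),at(sd,r['centre'],.1))
print(proj(sd,[.4465,-.095,.1]))
plan([.5608,-.0217,.19],0)
E
```

```text
[ 0.44594863 -0.09499834  0.17743434] 0.055599145153758314
stylus_grip 0.79 [314.9 191.1] [ 0.4458 -0.098   0.1   ]
stand_mouth 0.91 [213.1  80.7] [ 0.3593 -0.1897  0.044 ]
stand_mouth 0.84 [318.9 171.3] [ 0.4429 -0.0946  0.044 ]
stand_mouth 0.56 [181.5 390.7] [ 0.723  -0.2654  0.044 ]
tube1_center 0.19 [468.  172.2] [0.4458 0.0551 0.036 ]
[([186, 49, 66, 62, 3757], [218.9, 79.4]), ([311, 193, 16, 16, 190], [318.5, 200.7])]
pred top/bottom of sleeve [318.60366301 202.95800067] [318.51937848 182.78346396]
side 0.69 [305.8 258.7] [ 0.4413797  -0.09781618  0.1       ]
[307.03174383 256.65748303]
row [-0.2297, 0.1467, -0.0261] [-0.0002, -0.0008, 0.0002] rows>=2.2 t 94.38
```

The stylus stands upright in its stand. One last check of the tubes and plate from the overhead pose.

drive_tool(rows=[0.3,-0.1,0.06,-0.02,0,0,0,0.3,-0.23,0.147,0.04,0,0,0,0.3,-0.23,0.147,0.046,0,0,0,0.3,-0.23,0.147,0.046,0,0,0,0.3,-0.23,0.147,0.046,0,0,0])

```text
t: 95.0
tool_pos: [0.5607, -0.022, 0.1549]
orientation: [-0.0, 1.0, -0.0, -0.0]
force: [-0.4, -0.2, -0.2]
grip_width: 0.0556
finger_force: 0.0
```

```bash
python3 - <<'E'
from h import *
s=bot.get_state();print(s['tool_pos'],s['t'])
c=cam('wrist');a=c['image'].astype(int);b=cv2.imread('pics/w10.png').astype(int)
d=np.abs(a-b).max(2); print('diff fixture area',(d[130:260,180:460]>40).sum(),'rows',d[130:260,180:460].mean())
for t,z in (('tube1_center',.036),('stylus_grip',.1)):
  for r in optics.spot_point('wrist',t)[:3]: print(t,round(r['score'],2),np.round(r['centre'],1),np.round(at(c,r['centre'],z),4))
g=cv2.cvtColor(c['image'],cv2.COLOR_BGR2GRAY).astype(np.float32)
for x in (.551,.651): print(x,[int(cv2.getRectSubPix(g,(3,3),tuple(map(float,proj(c,[x,y,.047])))).mean()) for y in np.arange(-.08,.11,.006)])
for y in (-.053,.079): print(y,[int(cv2.getRectSubPix(g,(3,3),tuple(map(float,proj(c,[x,y,.049])))).mean()) for x in np.arange(.535,.67,.003)])
E
python3 plate.py
```

```text
[ 0.56066807 -0.02195941  0.15491546] 95.0
diff fixture area 179 rows 4.881565934065934
tube1_center 0.94 [423.7 218.1] [0.6009 0.0807 0.036 ]
stylus_grip 0.68 [206.2  35.2] [ 0.4479 -0.0949  0.1   ]
stylus_grip 0.49 [419.5 219.9] [0.5767 0.0557 0.1   ]
0.551 [176, 160, 103, 44, 44, 44, 44, 72, 100, 139, 170, 169, 170, 170, 171, 171, 172, 173, 174, 175, 177, 178, 179, 117, 61, 60, 63, 64, 65, 164, 204, 204]
0.651 [62, 75, 71, 48, 49, 50, 51, 78, 79, 79, 79, 79, 78, 79, 78, 78, 77, 77, 76, 73, 45, 46, 75, 75, 48, 48, 52, 53, 55, 158, 194, 194]
-0.053 [86, 99, 101, 58, 42, 44, 44, 47, 130, 147, 147, 148, 148, 148, 147, 148, 148, 148, 148, 148, 148, 148, 148, 148, 148, 148, 147, 147, 148, 147, 151, 160, 160, 156, 136, 132, 132, 114, 55, 51, 51, 98, 140, 154, 168]
0.079 [95, 95, 155, 170, 77, 63, 62, 113, 154, 153, 153, 152, 152, 152, 151, 151, 151, 150, 150, 150, 176, 185, 184, 179, 156, 140, 140, 140, 141, 140, 143, 170, 179, 148, 130, 130, 123, 66, 52, 52, 61, 74, 80, 67, 49]
force [-0.2  0.1  0.3] t 95.15
now (np.float64(0.6614), [659.7, 661.2, 661.2, 660.2, 660.7, 661.5, 662.5, 662.2, 662.5, 663.2, 662.7, 658.2])
top [172.7, 172.8, 172.9, 172.8, 172.7, 172.7, 172.6, 172.5, 172.5, 172.4, -0.6, -0.7, 172.2]
```

Nothing in the fixture has changed: both tubes are cradled and centred, and the plate is home. Handing in.

```bash
python3 -c "
from workcell import bot
print(bot.close_job())"
```

```text
the job is handed in; nothing more can be done
None
```

The job is handed in, with no verdict returned: both tubes lie in grooves 2 and 4, the nut is at its stop with the end plate home, the button was pressed (17 N) and the stylus is back upright in its stand.

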